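# Check the balance and load the cold tub

### The arm

A 7-joint arm with a two-finger parallel gripper is mounted at the origin on the work surface. World frame = base frame: x ahead of the robot, y to its left, z up, the work surface at z = 0. Lengths are in m, angles in rad, forces in N, time in s.
With the tool pointing down it reaches from about 0.4 to 0.85 m from the base axis. Payload 4.5 kg.
Tool frame: the origin (TCP) lies between the finger pads; the fingertips stand nose_length ahead of it and the grasp point (between the pads) lies 2 mm behind it (nose_length is the distance from the TCP to the fingertips, in m); z points along the fingers, y is the direction in which the jaws open and shut (so a half turn about z gives the same grasp; the last joint's range is limited). The gripper opens to 85 mm and grips with 20 to 120 N. Pads are 22 mm wide; open, the fingers measure 114 mm over their backs; the gripper's body (76 mm by 85 mm) begins 54 mm behind the grasp point. The pads swing forward as they close: fully open they stand 13 mm farther back than shut.
Start: joints at [1.263, 0.689, -0.195, 1.565, 0.157, 0.902, -0.215], TCP at [0.21, -0.589, 0.248] pointing down, gripper open.
Joint ranges: [-3.01, 3.01], [-0.46, 2.08], [-1.47, 1.51], [0.13, 2.56], [-1, 4.14], [0.04, 2.09], [-2.66, 2.66]. Speed limits (rad/s): [2.57, 2.57, 3.14, 3.14, 3.14, 3.14, 3.14].

### API

Orientations are given as a rotation vector (axis times angle).
In Python, from rig import read_state, snapshot, job_done, look_for, nose_length gives the robot as it stands.
- The arm moves only by the tool drive_tool, never from a script. Its arguments are lists of equal length, an entry for each row: "dp": the shift along the tool's x, y, z in cm, a list of three; "dr": the turn, a rotation vector about the tool's x, y, z in rad, a list of three; "jaw": the opening, from 0 (shut) to 1 (fully open). A call has 1 to 5 rows; each row is the pose to reach, as a shift and turn from the pose measured when the call began, along the tool's axes at that moment; what a row does not reach only later rows make up. A row lasts 1/8 s, in which the tool goes at most 62.5 mm and 10.7 degrees, less where a joint would pass 70% of its speed; a pose out of reach is approached as far as the arm can. A call with a gripper value outside its range is refused whole. The fingers move at their own pace and stop on an object; the grip force is fixed at half the most. Time passes only in rows, so rows that repeat a pose let the fingers close. It gives the time, the measured TCP pose, the force and the opening at its end, in the units of the state.
- read_state(): the state, without advancing time (a new reading comes with each control period).
- snapshot(name): name is "scene" or "top" or "wrist"; returns a dict with "frame" (400x640x3 uint8, red, green, blue), "mtx" (3x3 intrinsics, pixels), "dist_coeffs" ([k1, k2, p1, p2, k3] as OpenCV has them; the pictures are not rectified), "extrinsics" (4x4, takes a point from camera to world coordinates); the wrist camera has in their place "mount" (4x4, takes a point from camera to tool coordinates, whose origin is the TCP and whose axes are the flange's). Camera axes: x right, y down, z forward; pixel columns grow to the right and rows downward; lengths in m; the calibration is good to about 2 mm. A picture is of the moment at which its call begins: read the wrist's pose just before it. There is no depth.
- job_done(): hands the job in, once; it reports no verdict.
Trained networks look in a picture, given as the dict that the camera call returned (one of the last four; its "shot" number tells which), for a name from the list of things; names that differ only in an ending like _2 or _b are one class to them, and where a whole thing is asked for, a point or a joint stands for the part that bears it (a point fixed in the world has none). Each returns a list of dicts, best first, with "conf" (0 to 1); they miss things now and then, are a little off and sometimes report something else, mostly with a low value. They report only what shows in the picture. A call takes as long as a camera call. They do not tell look-alikes from the thing itself.
- look_for(picture, thing): "uv" ([column, row] in pixels, amid what is visible of it).
The state is a dict: "time_s": time; "joint_pos": joint angles; "joint_velocities": joint speeds; "joint_torque": joint torques, N m; "eef_pos": TCP position; "tcp_rot": TCP orientation; "force": force on the tool from outside, world axes, zero at the start; "moment": the same for the moment, N m; "gripper_width": opening from 0.0 (shut) to 1.0 (fully open).
Only numpy, scipy, OpenCV 4.12 (cv2) and the standard library are available. Lean on these libraries where they do the work, as an engineer would, in place of code of your own. Each camera call takes 0.05 s, during which the arm holds its last target.

### The job

Check the balance first: set the brass weight on the middle of the steel pan, let go of it for a moment, then put it back in the middle of its green coaster. Then stand the empty white tub upright in the middle of the pan, move all the blue cooling balls from the red tray into it with the scoop (do not touch the balls with the fingers), and put the scoop back flat in the middle of its blue mat. At the end the loaded tub must still stand centred on the pan; never press the pan down to its stop, and leave the squeeze bottles alone.

Things in the scene. Friction and masses are not known exactly. Their poses are not given: they have to be found in the camera images.
- tray: Open red tray, white inside, fixed, 52 mm high, 112 mm wide (its y), from x = -106 to +154 mm; walls 8 mm, inside 96 mm wide. Floor flat and 6 mm above the table from x = -10 to +100; it rises 20 mm (12.8 degrees) from x = -10 back to -98, so that balls roll off there, and at 45 degrees from x = +100 to the rim at +146. Origin: on the table, midway across.
- scoop: Loose steel scoop, 0.13 to 0.21 kg, on its flat bottom. Origin: centre of the pan's underside; x points to the open front lip, z up along the handle. Pan 66 (x) x 80 mm (y), floor 2 mm thick; back wall and side walls (x -33 to +15 mm) 36 mm high, 3 mm thick; a strip (x -33 to -15, z 34 to 37) bridges the back. Holds about four balls; balls roll in it above a slope of about 8 degrees.
- scoop_grip (a point): A point on the axis of the scoop's upright black handle, 24 mm behind the pan's centre (x = -24) and 105 mm above its underside: a good place to grip. The handle is a bar 18 (x) x 24 mm (y), from z = 36 to z = 128 mm; gripped across its 18 mm it is held stiffly in pitch.
- mat: Thin blue mat 140 (its x) x 110 x 4 mm, fixed, the scoop's place. Origin: centre of its underside, on the table.
- tub: Loose white square tub with green bands, open on top, outside 120 x 120 x 75 mm high, walls 8 mm, floor 6 mm, 0.14 to 0.24 kg; can be lifted by pinching one wall from above. Origin: centre of its underside, z up.
- balance: White spring balance, fixed, base 150 (x) x 160 x 34 mm, a round steel pan above it. Origin: centre of its underside, on the table.
- pan_center (a point): Centre of the top face of the balance's steel pan (disc of 150 mm diameter, top 63 mm above the table when unloaded); marked by a thin dark ring of 60 mm diameter. Moves down with the pan.
- pan (a joint): Travel of the sprung pan downwards, m: 0 unloaded, about 0.008 under the 500 g weight (600 N/m), stop at 0.020.
- weight: Loose brass check weight, 500 g: cylinder of 56 mm diameter and 26 mm height, with a knob of 22 mm diameter above it (z 32 to 44 mm). Origin: centre of its underside, z up.
- coaster: Round green coaster, fixed, 76 mm diameter, 4 mm thick, the weight's place. Origin: centre of its underside, on the table.
- ball0: Loose light-blue cooling ball, 30 mm diameter, 18 g, hard. Origin: its centre. Four to seven of these are present.
- ball1: Loose light-blue cooling ball, 30 mm diameter, 18 g, hard. Origin: its centre. Four to seven of these are present.
- ball2: Loose light-blue cooling ball, 30 mm diameter, 18 g, hard. Origin: its centre. Four to seven of these are present.
- ball3: Loose light-blue cooling ball, 30 mm diameter, 18 g, hard. Origin: its centre. Four to seven of these are present.
- ball4: Loose light-blue cooling ball, 30 mm diameter, 18 g, hard. Origin: its centre. Four to seven of these are present.
- ball5: Loose light-blue cooling ball, 30 mm diameter, 18 g, hard. Origin: its centre. Four to seven of these are present.
- ball6: Loose light-blue cooling ball, 30 mm diameter, 18 g, hard. Origin: its centre. Four to seven of these are present.
- bottle0: Loose white squeeze bottle with red cap and nozzle, 42 mm diameter, 145 mm high. A bystander. Origin: centre of its underside.
- bottle1: Loose white squeeze bottle with red cap and nozzle, 42 mm diameter, 145 mm high. A bystander. Origin: centre of its underside.
- bottle2: Loose white squeeze bottle with blue cap and nozzle, 42 mm diameter, 145 mm high. A bystander. Origin: centre of its underside.
Mind the look-alikes: they are no part of the job. What is shaped like the scoop but purple is not meant.

How it is judged:
By the outcome, as a careful person would: the job done as asked, in the order asked, and still so for the second after the job is handed in, with the robot touching nothing.
Of ball0, ball1, ball2, ball3, ball4, ball5, ball6 only 4 to 7 are there at a start; the rules pass over those that are not, and their reading is None.
At some moment in a run one of weight, tub may be knocked a few centimetres aside while the robot is not near it.
It also fails if it takes over 210 s, if anything falls off the work surface, if the arm or the gripper's body presses on something with over 40 N, if the wrist force passes 120 N, or if a joint passes its speed limit or range.

## Working session

There is one attempt and no reset: what is moved stays moved. The work goes in short steps, Python scripts to look and compute and a tool call to move; the robot and the scene stay as the last step left them, time stands still between calls to the robot, and variables do not carry over. Pictures are saved under pics/ and viewed, and the job is handed in when it is done.

Besides the shell and the picture viewer there is one more tool, called after ">>>" by a JSON object that holds its "api" and its "payload". drive_tool: Moves the arm, as the interface text tells. Its arguments: {"type":"object","properties":{"dp":{"type":"array"},"dr":{"type":"array"},"jaw":{"type":"array"}},"required":["dp","dr","jaw"]}

```bash
ls; mkdir -p pics; python3 - <<'E'
from rig import *
import rig,cv2
s=read_state();print(s)
print(nose_length if not callable(nose_length) else nose_length())
for n in("scene","top","wrist"):
    p=snapshot(n);cv2.imwrite(f"pics/{n}0.png",p["frame"][:,:,::-1])
    print(n,p["mtx"].tolist(),list(p["dist_coeffs"]),p.get("extrinsics",p.get("mount")).tolist() if hasattr(p.get("extrinsics",p.get("mount")),'tolist') else p.get("extrinsics",p.get("mount")))
E
```

```text
pics
{'time_s': 0.0, 'joint_pos': array([ 1.2627884 ,  0.69001616, -0.19451277,  1.56637139,  0.1573157 ,
        0.90249471, -0.21509229]), 'joint_velocities': array([-8.21821464e-04,  1.29435216e-03,  4.22225791e-06,  2.63463195e-04,
       -3.74804435e-04, -1.43956561e-03,  1.14406591e-03]), 'joint_torque': array([-3.29826826e-04, -5.39612567e+01, -1.26685996e+00, -1.58540171e+01,
        9.00738873e-03,  9.54627700e-03,  1.78279834e-06]), 'eef_pos': array([ 0.20923177, -0.58826576,  0.24745663]), 'tcp_rot': array([-3.09398563e+00, -5.34149590e-01,  7.33547614e-04]), 'force': array([ 0.09576845,  0.06188259, -0.77817961]), 'moment': array([-0.03938374,  0.00711407, -0.00386261]), 'gripper_width': 0.9998317199862443}
0.017
scene [[382.01718188238107, 0.0, 318.1181970840787], [0.0, 382.01718188238107, 194.37875380469023], [0.0, 0.0, 1.0]] [np.float64(-0.02090167982285053), np.float64(0.0), np.float64(0.0), np.float64(0.0), np.float64(0.0)] [[-0.6030927026281493, 0.4397637893226542, -0.6654975594525161, 1.2711371518429924], [0.7976689934462038, 0.33057020465845344, -0.504427910296990
[... 447 characters left out ...]
2929145311, 0.016398219992836336, -0.018341780732106405, -0.03423200664228375], [0.015149899785520967, -0.17711382189730127, -0.9840737648313869, 1.1059911985566173], [0.0, 0.0, 0.0, 1.0]]
wrist [[344.97221962383895, 0.0, 321.2767381353128], [0.0, 344.97221962383895, 197.22867597812345], [0.0, 0.0, 1.0]] [np.float64(0.004782009474328987), np.float64(0.0), np.float64(0.0), np.float64(0.0), np.float64(0.0)] [[0.00022960899715379946, -0.953785657938612, -0.30048771354302284, 0.07836882196480278], [0.9999998781263776, 0.0003503308079989766, -0.0003478728957014249, 0.000911676559289365], [0.00043706628218498426, -0.3004875970467505, 0.9537856221364062, -0.12526019327591145], [0.0, 0.0, 0.0, 1.0]]
```

```bash
cat > h.py <<'E'
import numpy as np,cv2
from scipy.spatial.transform import Rotation as R
from rig import *
def cam(p,st=None):
    if "extrinsics" in p: return np.array(p["extrinsics"])
    T=np.eye(4);T[:3,:3]=R.from_rotvec(st["tcp_rot"]).as_matrix();T[:3,3]=st["eef_pos"]
    return T@np.array(p["mount"])
def shot(n,name=None,crop=None,scale=1):
    st=read_state();p=snapshot(n);p["T"]=cam(p,st);p["st"]=st
    if name:
        f=p["frame"][:,:,::-1]
        if crop: f=f[crop[1]:crop[3],crop[0]:crop[2]]
        if scale!=1: f=cv2.resize(f,None,fx=scale,fy=scale,interpolation=cv2.INTER_CUBIC)
        cv2.imwrite(f"pics/{name}.png",f)
    return p
def p2w(p,uv,z):
    uv=np.array(uv,float).reshape(-1,1,2)
    n=cv2.undistortPoints(uv,np.array(p["mtx"]),np.array(p["dist_coeffs"],float)).reshape(-1,2)
    d=np.c_[n,np.ones(len(n))]@p["T"][:3,:3].T;o=p["T"][:3,3]
    return o+d*((z-o[2])/d[:,2])[:,None]
def w2p(p,X):
    X=np.array(X,float).reshape(-1,3);Ti=np.linalg.inv(p["T"])
    r,_=cv2.Rodrigues(Ti[:3,:3])
    return cv2.projectPoints(X,r,Ti[:3,3],np.array(p["mtx"]),np.array(p["dist_coeffs"],float))[0].reshape(-1,2)
def down(yaw,pitch=0):
    # tool pointing down, tool x axis at world angle yaw (horizontal)
    x=np.array([np.cos(yaw),np.sin(yaw),0]);z=np.array([0,0,-1.]);y=np.cross(z,x)
    return R.from_matrix(np.c_[x,y,z])
def rel(pos,rot,st=None):
    st=st or read_state();r0=R.from_rotvec(st["tcp_rot"])
    dp=r0.inv().apply(np.array(pos)-st["eef_pos"])*100
    dr=(r0.inv()*rot).as_rotvec()
    print("dp",np.round(dp,2).tolist(),"dr",np.round(dr,3).tolist(),"rows",np.ceil(max(np.linalg.norm(dp)/6.25,np.degrees(np.linalg.norm(dr))/10.7)))
    return dp,dr
def info():
    s=read_state();m=R.from_rotvec(s["tcp_rot"]).as_matrix()
    print("t",round(s["time_s"],2),"p",s["eef_pos"].round(4),"xaxis yaw",round(np.degrees(np.arctan2(m[1,0],m[0,0])),2),"z",m[:,2].round(4),"F",s["force"].round(2),"w",round(s["gripper_width"],3),"q",s["joint_pos"].round(2))
E
python3 - <<'E'
from h import *
p=shot("top","top_c",(160,70,480,320),2.4)
Z=dict(tray=.03,scoop=.03,scoop_grip=.105,mat=.004,tub=.04,balance=.03,pan_center=.063,weight=.03,coaster=.004,ball0=.021,bottle0=.07,bottle2=.07)
info()
for k,z in Z.items():
    for d in look_for(p,k)[:7]:
        print(k,round(d["conf"],2),np.round(d["uv"],1),p2w(p,d["uv"],z)[0].round(3))
E
```

```text
t 0.2 p [ 0.2093 -0.5885  0.2478] xaxis yaw 19.59 z [-4.e-04  1.e-03 -1.e+00] F [ 0.35 -0.02 -0.22] w 1.001 q [ 1.26  0.69 -0.19  1.57  0.16  0.9  -0.22]
tray 0.83 [194.6 218. ] [0.492 0.314 0.03 ]
scoop 0.9 [433.8 225.8] [ 0.456 -0.4    0.03 ]
scoop 0.85 [439.1 288.2] [ 0.275 -0.401  0.03 ]
scoop 0.61 [388.4 233.4] [ 0.436 -0.262  0.03 ]
scoop 0.56 [383.1 290.2] [ 0.273 -0.238  0.03 ]
scoop 0.2 [381.4 224.8] [ 0.462 -0.243  0.03 ]
scoop_grip 0.97 [378.3 291.4] [ 0.275 -0.21   0.105]
scoop_grip 0.75 [434.8 227.1] [ 0.446 -0.377  0.105]
scoop_grip 0.62 [389.3 238.2] [ 0.417 -0.248  0.105]
scoop_grip 0.58 [441.4 285.7] [ 0.287 -0.382  0.105]
mat 0.97 [374.7 237.2] [ 0.427 -0.225  0.004]
tub 0.79 [392.7 168.3] [ 0.633 -0.284  0.04 ]
balance 0.85 [296.7 182.5] [0.596 0.009 0.03 ]
balance 0.7 [183.7 201.5] [0.543 0.348 0.03 ]
balance 0.39 [203.5 204.7] [0.532 0.289 0.03 ]
pan_center 0.83 [296.9 180.5] [0.594 0.007 0.063]
weight 0.58 [306.4 235.7] [ 0.434 -0.018  0.03 ]
weight 0.45 [381.5 222.8] [ 0.468 -0.243  0.03 ]
coaster 0.58 [297.  182.1] [0.603 0.009 0.004]
coaster 0.47 [316.  238.3] [ 0.427 -0.047  0.004]
ball0 0.58 [205.1 214.8] [0.503 0.286 0.021]
ball0 0.58 [189.3 215.6] [0.501 0.333 0.021]
ball0 0.57 [188.  225.9] [0.47  0.335 0.021]
ball0 0.44 [190.3 196.5] [0.559 0.332 0.021]
ball0 0.4 [201.8 203.5] [0.537 0.297 0.021]
bottle0 0.86 [283.5 118.5] [0.785 0.046 0.07 ]
bottle0 0.68 [296.9 181.4] [0.59  0.007 0.07 ]
bottle0 0.67 [253.1 142.5] [0.711 0.136 0.07 ]
bottle0 0.48 [349.  129.5] [ 0.748 -0.151  0.07 ]
bottle2 0.86 [283.5 118.5] [0.785 0.046 0.07 ]
bottle2 0.68 [296.9 181.4] [0.59  0.007 0.07 ]
bottle2 0.67 [253.1 142.5] [0.711 0.136 0.07 ]
bottle2 0.48 [349.  129.5] [ 0.748 -0.151  0.07 ]
```

```bash
python3 - <<'E'
from h import *
p=shot("top")
print(p2w(p,[307.9,238.3],.044+.004))
def c(u,v): return [160+u/2.4,70+v/2.4]
print("pan",p2w(p,c(332,265),.063),"tub top corners",p2w(p,[c(517,187),c(616,197),c(608,296),c(506,288)],.075))
print("tray",p2w(p,[c(32,247),c(124,243),c(132,457),c(36,464)],.052))
print("mat",p2w(p,[c(494,348),c(576,340),c(592,447),c(510,456)],.004))
rel([.43,-.03,.40],down(np.radians(0)))
rel([.21,-.5885,.40],down(np.radians(19.6)))
E
```

```text
[[ 0.4249024  -0.02250261  0.048     ]]
pan [[0.59458612 0.00309835 0.063     ]] tub top corners [[ 0.68727737 -0.22753596  0.075     ]
 [ 0.67255202 -0.34987001  0.075     ]
 [ 0.54793891 -0.33167101  0.075     ]
 [ 0.5598683  -0.20809197  0.075     ]]
tray [[0.62583988 0.37488229 0.052     ]
 [0.62922342 0.26163634 0.052     ]
 [0.3666901  0.24363014 0.052     ]
 [0.36077834 0.35662599 0.052     ]]
mat [[ 0.49582215 -0.20110159  0.004     ]
 [ 0.50434041 -0.30708586  0.004     ]
 [ 0.36842009 -0.31911304  0.004     ]
 [ 0.35923328 -0.21531615  0.004     ]]
dp [39.51, -45.26, -15.17] dr [0.0, -0.0, 0.342] rows 10.0
dp [0.06, -0.02, -15.17] dr [0.0, 0.0, -0.0] rows 3.0
```

>>> {"api": "drive_tool", "payload": {"dp": [[0,0,-6],[0,0,-12],[4,-5,-15],[8,-10,-15],[12,-15,-15]], "dr": [[0,0,0],[0,0,0],[0,0,0],[0,0,0],[0,0,0.1]], "jaw": [1,1,1,1,1]}}

```text
time_s: 1.48
eef_pos: [0.2696, -0.4156, 0.399]
tcp_rot: [3.118, 0.374, 0.002]
force: [1.9, -0.2, -0.1]
gripper_width: 1.002
```

```bash
python3 - <<'E'
from h import *
info()
rel([.41,-.025,.30],down(0))
E
```

```text
t 1.48 p [ 0.2696 -0.4156  0.399 ] xaxis yaw 13.7 z [ 0.0017 -0.0013 -1.    ] F [ 1.85 -0.2  -0.12] w 1.002 q [ 1.06  0.35 -0.22  1.71  0.08  1.09 -0.52]
dp [22.88, -34.64, 9.87] dr [0.002, -0.002, 0.239] rows 7.0
```

>>> {"api": "drive_tool", "payload": {"dp": [[22.9,-34.6,9.9],[22.9,-34.6,9.9],[22.9,-34.6,9.9],[22.9,-34.6,9.9],[22.9,-34.6,9.9]], "dr": [[0,0,0.1],[0,0,0.2],[0,0,0.24],[0,0,0.24],[0,0,0.24]], "jaw": [1,1,1,1,1]}}

```text
time_s: 2.1
eef_pos: [0.3727, -0.1296, 0.3263]
tcp_rot: [3.14, -0.002, 0.005]
force: [1.0, -0.8, -0.8]
gripper_width: 0.998
```

```bash
python3 - <<'E'
from h import *
info()
rel([.41,-.025,.30],down(0))
E
```

```text
t 2.1 p [ 0.3727 -0.1296  0.3263] xaxis yaw -0.08 z [ 0.0033 -0.0019 -1.    ] F [ 0.96 -0.78 -0.75] w 0.998 q [ 0.44  0.28 -0.29  2.09  0.11  0.78 -1.5 ]
dp [3.71, -10.46, 2.62] dr [0.002, -0.003, -0.001] rows 2.0
```

>>> {"api": "drive_tool", "payload": {"dp": [[3.7,-10.5,2.6],[3.7,-10.5,2.6],[3.7,-10.5,2.6]], "dr": [[0,0,0],[0,0,0],[0,0,0]], "jaw": [1,1,1]}}

```text
time_s: 2.48
eef_pos: [0.411, -0.0201, 0.3]
tcp_rot: [-3.141, -0.013, -0.006]
force: [-0.2, -0.6, -0.0]
gripper_width: 0.999
```

```bash
python3 - <<'E'
from h import *
info()
p=shot("wrist","w1")
for k,z in dict(weight=.03,coaster=.004,pan_center=.063,scoop_grip=.105).items():
    for d in look_for(p,k)[:3]:
        print(k,round(d["conf"],2),np.round(d["uv"],1),p2w(p,d["uv"],z)[0].round(4))
E
```

```text
t 2.48 p [ 0.411  -0.0201  0.3   ] xaxis yaw 0.46 z [ 3.9e-03  5.0e-04 -1.0e+00] F [-0.21 -0.63 -0.01] w 0.999 q [ 0.17  0.34 -0.31  2.09  0.16  0.72 -1.81]
weight 0.81 [320.2 142.3] [ 0.4319 -0.0187  0.03  ]
weight 0.69 [20.3 39.9] [0.5361 0.2964 0.03  ]
coaster 0.77 [340.5 128.7] [ 0.4447 -0.043   0.004 ]
pan_center 0.81 [298.2  20.7] [0.5515 0.0029 0.063 ]
scoop_grip 0.95 [627.6 120.1] [ 0.465  -0.2972  0.105 ]
scoop_grip 0.85 [541.  154.1] [ 0.4334 -0.2253  0.105 ]
scoop_grip 0.79 [482.2 266.6] [ 0.3156 -0.1877  0.105 ]
```

```bash
cat >> h.py <<'E'
def blob(p,lo,hi,roi,hull=True):
    hsv=cv2.cvtColor(p["frame"],cv2.COLOR_RGB2HSV);m=cv2.inRange(hsv,np.array(lo),np.array(hi))
    k=np.zeros_like(m);k[roi[1]:roi[3],roi[0]:roi[2]]=255;m&=k
    c,_=cv2.findContours(m,cv2.RETR_EXTERNAL,cv2.CHAIN_APPROX_NONE);return sorted(c,key=cv2.contourArea)[::-1],m
def fitcirc(P):
    A=np.c_[2*P[:,:2],np.ones(len(P))];s=np.linalg.lstsq(A,(P[:,:2]**2).sum(1),rcond=None)[0]
    return s[:2],np.sqrt(s[2]+s[0]**2+s[1]**2)
E
python3 - <<'E'
from h import *
p=shot("wrist")
c,m=blob(p,(8,80,80),(28,255,255),(280,90,370,190))
pts=c[0].reshape(-1,2).astype(float);print(cv2.boundingRect(c[0]))
# side visible too; fit circle with upper-face
for z in(.03,.015): print("weight",fitcirc(p2w(p,pts,z)))
g,mg=blob(p,(40,60,40),(85,255,255),(280,90,370,190))
P=cv2.convexHull(g[0]).reshape(-1,2).astype(float);W=p2w(p,P,.004)
# ransac circle radius .038
best=None
for i in range(2000):
    idx=np.random.choice(len(W),3,False);cc,r=fitcirc(W[idx])
    if not .035<r<.041: continue
    n=abs(np.linalg.norm(W[:,:2]-cc,axis=1)-r)<.0012
    if best is None or n.sum()>best.sum(): best=n
print("coaster",fitcirc(W[best]),best.sum(),len(W))
E
```

```text
(292, 119, 48, 49)
weight (array([ 0.42924944, -0.02068155]), np.float64(0.027063588496938587))
weight (array([ 0.42703157, -0.02045717]), np.float64(0.02808873294096224))
coaster (array([ 0.43006201, -0.02587711]), np.float64(0.037469149502931315)) 31 31
```

```bash
cat > wt.py <<'E'
from h import *
import sys
def wc(p,roi,zc=.004,zb=.004):
    c,m=blob(p,(8,80,80),(28,255,255),roi)
    pts=c[0].reshape(-1,2).astype(float)
    print("weight",fitcirc(p2w(p,pts,zb+.026)),cv2.boundingRect(c[0]))
    g,mg=blob(p,(40,60,40),(85,255,255),roi)
    P=cv2.convexHull(g[0]).reshape(-1,2).astype(float);W=p2w(p,P,zc)
    best=None
    for i in range(2000):
        idx=np.random.choice(len(W),3,False);cc,r=fitcirc(W[idx])
        if not .035<r<.041: continue
        n=abs(np.linalg.norm(W[:,:2]-cc,axis=1)-r)<.0012
        if best is None or n.sum()>best.sum(): best=n
    print("coaster",fitcirc(W[best]),best.sum(),len(W))
E
python3 - <<'E'
from wt import *
info()
p=shot("wrist","w2");wc(p,(280,90,370,190))
info()
rel([.405,-.021,.20],down(0))
E
```

```text
t 2.77 p [ 0.4097 -0.0262  0.3005] xaxis yaw -0.26 z [ 0.0036 -0.0025 -1.    ] F [ 0.24 -0.52  0.21] w 0.999 q [ 0.18  0.34 -0.31  2.1   0.16  0.72 -1.81]
weight (array([ 0.42921548, -0.0206798 ]), np.float64(0.027074681943967192)) (292, 119, 48, 49)
coaster (array([ 0.4301223 , -0.02595254]), np.float64(0.03745716464992673)) 30 30
t 2.83 p [ 0.4097 -0.026   0.3005] xaxis yaw -0.24 z [ 0.0036 -0.0024 -1.    ] F [-0.21 -0.49  0.66] w 1.0 q [ 0.17  0.34 -0.31  2.1   0.16  0.72 -1.81]
dp [-0.51, -0.52, 10.05] dr [0.002, -0.004, -0.004] rows 2.0
```

```bash
python3 - <<'E'
from wt import *
t=shot("top")
c,m=blob(t,(8,80,80),(28,255,255),(290,220,330,255));pts=c[0].reshape(-1,2).astype(float)
print(fitcirc(p2w(t,pts,.03)))
g,_=blob(t,(40,60,30),(85,255,255),(290,220,330,255));P=cv2.convexHull(g[0]).reshape(-1,2).astype(float)
print(fitcirc(p2w(t,P,.004)))
E
```

```text
Traceback (most recent call last):
IndexError: list index out of range
```

>>> {"api": "drive_tool", "payload": {"dp": [[1.9,-0.55,6],[1.9,-0.55,12],[1.9,-0.55,18],[1.9,-0.55,20],[1.9,-0.55,20]], "dr": [[0,0,0],[0,0,0],[0,0,0],[0,0,0],[0,0,0]], "jaw": [1,1,1,1,1]}}

```text
time_s: 3.5
eef_pos: [0.4288, -0.0213, 0.0994]
tcp_rot: [3.139, -0.007, 0.001]
force: [0.2, 0.3, 0.7]
gripper_width: 1.002
```

```bash
python3 - <<'E'
from wt import *
p=shot("wrist","w3");wc(p,(200,90,450,350))
info()
rel([.429,-.0207,.027],down(0))
E
```

```text
weight (array([ 0.43116395, -0.020644  ]), np.float64(0.028246134977943593)) (275, 172, 90, 93)
coaster (array([ 0.43037638, -0.02600956]), np.float64(0.03739959262229811)) 35 35
t 3.55 p [ 0.4295 -0.0212  0.1005] xaxis yaw -0.26 z [ 0.0029 -0.0026 -1.    ] F [-0.42 -0.16  0.37] w 0.997 q [-0.02  0.75 -0.07  2.27  0.39  0.14 -2.03]
dp [-0.07, -0.07, 7.35] dr [0.003, -0.003, -0.005] rows 2.0
```

>>> {"api": "drive_tool", "payload": {"dp": [[0.05,-0.05,5],[0.05,-0.05,7.4],[0.05,-0.05,7.4],[0.05,-0.05,7.4]], "dr": [[0,0,0],[0,0,0],[0,0,0],[0,0,0]], "jaw": [1,1,1,0.9]}}

```text
time_s: 4.05
eef_pos: [0.4416, -0.0221, 0.0353]
tcp_rot: [3.14, -0.009, -0.021]
force: [-0.0, -0.2, 0.4]
gripper_width: 0.894
```

>>> {"api": "drive_tool", "payload": {"dp": [[0,0,0],[0,0,0],[0,0,0],[0,0,0]], "dr": [[0,0,0],[0,0,0],[0,0,0],[0,0,0]], "jaw": [0.3,0.3,0.3,0.3]}}

```text
time_s: 4.55
eef_pos: [0.4428, -0.0217, 0.0376]
tcp_rot: [3.141, -0.012, -0.014]
force: [0.2, 2.0, 17.4]
gripper_width: 0.576
```

```bash
python3 - <<'E'
from wt import *
p=shot("wrist","w4")
info()
rel([.429,-.0207,.2],down(0))
E
```

```text
t 4.6 p [ 0.4428 -0.0218  0.0376] xaxis yaw -0.43 z [-9.e-03 -9.e-04 -1.e+00] F [-0.86  1.92 17.73] w 0.576 q [-0.03  0.89 -0.05  2.23  1.02  0.04 -2.65]
dp [-1.53, -0.08, -16.23] dr [0.001, 0.009, -0.007] rows 3.0
```

>>> {"api": "drive_tool", "payload": {"dp": [[0,0,0],[0,0,0],[0,0,-2],[0,0,-5],[-1.5,0,-9]], "dr": [[0,0,0],[0,0,0],[0,0,0],[0,0,0],[0,0.08,0]], "jaw": [0.9,1,1,1,1]}}

```text
time_s: 5.22
eef_pos: [0.4309, -0.0207, 0.1281]
tcp_rot: [-3.135, 0.016, -0.118]
force: [0.5, -0.5, 0.0]
gripper_width: 1.003
```

```bash
python3 - <<'E'
from wt import *
p=shot("wrist","w5");wc(p,(200,90,450,390))
info()
E
```

```text
weight (array([ 0.43045847, -0.02189911]), np.float64(0.027843930221367764)) (284, 178, 79, 81)
coaster (array([ 0.43022181, -0.02597474]), np.float64(0.03743225360564125)) 36 36
t 5.28 p [ 0.4254 -0.0217  0.1318] xaxis yaw -0.51 z [ 7.520e-02  3.000e-04 -9.972e-01] F [-5.03  0.62  3.4 ] w 1.002 q [ 0.06  0.67 -0.19  2.32  0.97  0.15 -2.62]
```

>>> {"api": "drive_tool", "payload": {"dp": [[1,0,-4],[2,0,-8],[2,0,-10],[2,0,-10]], "dr": [[0,-0.1,0.15],[0,-0.2,0.3],[0,-0.25,0.45],[0,-0.25,0.45]], "jaw": [1,1,1,1]}}

```text
time_s: 5.78
eef_pos: [0.4396, -0.022, 0.2348]
tcp_rot: [-3.027, 0.714, 0.267]
force: [0.2, -0.4, -1.2]
gripper_width: 0.997
```

```bash
python3 - <<'E'
from wt import *
info()
E
```

```text
t 5.78 p [ 0.4396 -0.022   0.2348] xaxis yaw -26.65 z [-0.1612  0.059  -0.9852] F [ 0.17 -0.4  -1.17] w 0.997 q [ 0.41  0.61 -0.67  1.96  0.37  0.87 -2.5 ]
```

```bash
cat >> h.py <<'E'
def tilt(yaw,ang,az=0.):
    # tool down with x yaw (rad), then tip tilted toward base by ang in azimuth direction az
    ax=np.array([-np.sin(az),np.cos(az),0])
    return R.from_rotvec(ax*ang)*down(yaw)
E
python3 - <<'E'
from h import *
r=tilt(0,np.radians(8));print(r.as_matrix().round(3))
rel([.43,-.0215,.14],r)
E
```

```text
[[ 0.99   0.    -0.139]
 [ 0.    -1.    -0.   ]
 [-0.139  0.    -0.99 ]]
dp [0.75, 0.2, 9.5] dr [-0.053, 0.036, -0.459] rows 3.0
```

>>> {"api": "drive_tool", "payload": {"dp": [[0,0,0],[0,0,3],[0.75,0.2,7],[0.75,0.2,9.5],[0.75,0.2,9.5]], "dr": [[-0.02,0.01,-0.16],[-0.04,0.03,-0.32],[-0.053,0.036,-0.46],[-0.053,0.036,-0.46],[-0.053,0.036,-0.46]], "jaw": [1,1,1,1,1]}}

```text
time_s: 6.4
eef_pos: [0.4274, -0.0219, 0.138]
tcp_rot: [3.132, 0.004, -0.229]
force: [-1.1, 0.5, -0.1]
gripper_width: 0.999
```

```bash
python3 - <<'E'
from wt import *
p=shot("wrist","w6");wc(p,(200,90,450,390))
info()
rel([.4305,-.0215,.06],tilt(0,np.radians(8)))
rel([.4305,-.0215,.028],tilt(0,np.radians(8)))
E
```

```text
weight (array([ 0.43177077, -0.02188976]), np.float64(0.028500465027048564)) (282, 134, 79, 82)
coaster (array([ 0.4304528 , -0.02601558]), np.float64(0.0374422105140953)) 33 33
t 6.45 p [ 0.4287 -0.0216  0.1392] xaxis yaw 0.11 z [-0.1424 -0.001  -0.9898] F [-0.02  0.26 -0.02] w 1.005 q [ 0.34  0.76 -0.64  2.1   0.69  0.66 -2.36]
dp [1.3, -0.02, 7.81] dr [0.001, 0.003, 0.002] rows 2.0
dp [1.76, -0.02, 10.98] dr [0.001, 0.003, 0.002] rows 2.0
```

>>> {"api": "drive_tool", "payload": {"dp": [[0.7,0,4],[1.3,0,7.8],[1.8,0,11],[1.8,0,11],[1.8,0,11]], "dr": [[0,0,0],[0,0,0],[0,0,0],[0,0,0],[0,0,0]], "jaw": [1,1,1,1,1]}}

```text
time_s: 7.08
eef_pos: [0.4317, -0.0216, 0.0289]
tcp_rot: [3.133, 0.003, -0.221]
force: [-0.1, -0.3, 0.5]
gripper_width: 0.998
```

```bash
python3 - <<'E'
from wt import *
info()
p=shot("wrist","w7")
rel([.4305,-.0215,.028],tilt(0,np.radians(8)))
E
```

```text
t 7.08 p [ 0.4317 -0.0216  0.0289] xaxis yaw 0.1 z [-0.1405 -0.001  -0.9901] F [-0.1  -0.34  0.53] w 0.998 q [ 0.2   0.95 -0.42  2.13  0.94  0.41 -2.56]
dp [-0.11, -0.01, 0.13] dr [0.001, 0.001, 0.002] rows 1.0
```

>>> {"api": "drive_tool", "payload": {"dp": [[0,0,0],[0,0,0],[0,0,0],[0,0,0],[0,0,0]], "dr": [[0,0,0],[0,0,0],[0,0,0],[0,0,0],[0,0,0]], "jaw": [0.3,0.3,0.3,0.3,0.3]}}

```text
time_s: 7.75
eef_pos: [0.4326, -0.0216, 0.0305]
tcp_rot: [3.133, 0.002, -0.217]
force: [0.7, -0.5, 11.8]
gripper_width: 0.629
```

```bash
python3 - <<'E'
from wt import *
info()
p=shot("wrist","w8")
E
```

```text
t 7.75 p [ 0.4326 -0.0216  0.0305] xaxis yaw 0.08 z [-0.1376 -0.0012 -0.9905] F [ 0.65 -0.46 11.75] w 0.629 q [ 0.2   0.95 -0.42  2.13  0.94  0.41 -2.56]
```

>>> {"api": "drive_tool", "payload": {"dp": [[0,0,-1],[-0.4,0,-3],[-0.7,0,-5],[-0.7,0,-5]], "dr": [[0,0,0],[0,0,0],[0,0,0],[0,0,0]], "jaw": [0.3,0.3,0.3,0.3]}}

```text
time_s: 8.3
eef_pos: [0.4332, -0.0217, 0.082]
tcp_rot: [3.134, 0.001, -0.213]
force: [0.1, 1.1, -4.7]
gripper_width: 0.625
```

```bash
python3 - <<'E'
from wt import *
info()
p=shot("wrist","w9")
t=shot("top","t9",(220,90,420,300),3)
s=shot("scene","s9",(250,150,450,300),3)
E
```

```text
t 8.3 p [ 0.4332 -0.0217  0.082 ] xaxis yaw 0.05 z [-1.353e-01 -6.000e-04 -9.908e-01] F [ 0.12  1.06 -4.74] w 0.625 q [ 0.27  0.86 -0.53  2.12  0.82  0.53 -2.47]
```

>>> {"api": "drive_tool", "payload": {"dp": [[0,0,-5],[2,-1,-9],[5,-2.5,-11],[8,-2.5,-11],[8,-2.5,-11]], "dr": [[0,0,0],[0,0,0],[0,0,0],[0,0,0],[0,0,0]], "jaw": [0.3,0.3,0.3,0.3,0.3]}}

```text
time_s: 9.07
eef_pos: [0.5282, 0.0033, 0.177]
tcp_rot: [3.133, 0.0, -0.217]
force: [-0.3, -0.3, -5.5]
gripper_width: 0.622
```

```bash
python3 - <<'E'
from wt import *
info()
p=shot("wrist","w10")
print(w2p(p,[.5946,.0031,.063]))
s=shot("scene","s10",(270,180,380,270),6)
print(w2p(s,[.5946,.0031,.063]))
E
```

```text
t 9.07 p [0.5282 0.0033 0.177 ] xaxis yaw 0.0 z [-1.379e-01 -9.000e-04 -9.904e-01] F [-0.29 -0.35 -5.49] w 0.622 q [ 0.31  0.8  -0.71  1.78  0.58  0.93 -2.23]
[[321.08489613  83.64041737]]
[[323.5394729 222.1034015]]
```

```bash
cat >> h.py <<'E'
def ring(p,roi,thr=110,z=.063):
    g=cv2.cvtColor(p["frame"],cv2.COLOR_RGB2GRAY)[roi[1]:roi[3],roi[0]:roi[2]]
    ys,xs=np.nonzero(g<thr);W=p2w(p,np.c_[xs+roi[0],ys+roi[1]],z)
    best=None;rng=np.random.default_rng(0)
    for i in range(3000):
        cc,r=fitcirc(W[rng.choice(len(W),3,False)])
        if not .026<r<.034: continue
        n=abs(np.linalg.norm(W[:,:2]-cc,axis=1)-r)<.0015
        if best is None or n.sum()>best.sum(): best=n
    f=fitcirc(W[best]);print("ring",f,best.sum(),len(W));return f
E
python3 - <<'E'
from wt import *
p=shot("wrist");info()
c,r=ring(p,(255,10,380,140))
rel([c[0]+.0015,c[1],.12],tilt(0,np.radians(8)))
rel([c[0]+.0015,c[1],.084],tilt(0,np.radians(8)))
E
```

```text
t 9.22 p [0.525  0.003  0.1773] xaxis yaw 0.09 z [-0.1419 -0.0021 -0.9899] F [-0.36 -0.58 -4.65] w 0.626 q [ 0.31  0.8  -0.71  1.79  0.58  0.93 -2.23]
ring (array([0.59870975, 0.00522011]), np.float64(0.028910515855532015)) 525 525
dp [8.26, -0.21, 4.6] dr [0.002, 0.003, 0.002] rows 2.0
dp [8.77, -0.22, 8.16] dr [0.002, 0.003, 0.002] rows 2.0
```

```bash
python3 - <<'E'
from wt import *
s=shot("scene")
g=cv2.cvtColor(s["frame"],cv2.COLOR_RGB2GRAY)[205:245,300:350];print(np.percentile(g,[1,5,20,50]))
ring(s,(306,210,342,236),120)
t=shot("top");f=cv2.imread("pics/top0.png")[:,:,::-1].copy();t["frame"]=f
g=cv2.cvtColor(f,cv2.COLOR_RGB2GRAY)[165:200,280:317];print(np.percentile(g,[1,5,20,50]))
for th in(105,112,118): ring(t,(284,166,314,196),th)
E
```

```text
[ 78.  84. 127. 155.]
ring (array([0.59721422, 0.00760583]), np.float64(0.02919316742196116)) 35 47
[105. 114. 131. 133.]
ring (array([0.59643796, 0.00381293]), np.float64(0.028509511815940074)) 11 11
ring (array([0.59654297, 0.00438174]), np.float64(0.028812211197025296)) 47 53
ring (array([0.59677851, 0.00410176]), np.float64(0.02907832105237372)) 62 80
```

>>> {"api": "drive_tool", "payload": {"dp": [[5,-0.2,1],[8.1,-0.2,4.6],[8.1,-0.2,4.6],[8.5,-0.2,7.3],[8.5,-0.2,7.3]], "dr": [[0,0,0],[0,0,0],[0,0,0],[0,0,0],[0,0,0]], "jaw": [0.3,0.3,0.3,0.3,0.3]}}

```text
time_s: 9.95
eef_pos: [0.5968, 0.0046, 0.0927]
tcp_rot: [3.13, 0.004, -0.229]
force: [-0.1, 0.5, -4.7]
gripper_width: 0.628
```

```bash
python3 - <<'E'
from wt import *
info()
p=shot("wrist","w11")
s=shot("scene","s11",(270,180,380,270),6)
info()
rel([.599,.0055,.083],tilt(0,np.radians(8)))
E
```

```text
t 9.95 p [0.5968 0.0046 0.0927] xaxis yaw 0.14 z [-0.1454 -0.0032 -0.9894] F [-0.13  0.47 -4.72] w 0.628 q [ 0.25  0.99 -0.64  1.61  0.64  0.93 -2.21]
t 10.05 p [0.5989 0.0053 0.0946] xaxis yaw 0.12 z [-0.1406 -0.0019 -0.9901] F [ 0.17 -0.46 -4.05] w 0.627 q [ 0.25  0.99 -0.64  1.6   0.64  0.93 -2.21]
dp [0.18, -0.03, 1.15] dr [0.002, 0.001, 0.002] rows 1.0
```

>>> {"api": "drive_tool", "payload": {"dp": [[0.1,0,0.6],[0.2,0,1.2],[0.2,0,1.2],[0.2,0,1.2]], "dr": [[0,0,0],[0,0,0],[0,0,0],[0,0,0]], "jaw": [0.3,0.3,0.3,0.3]}}

```text
time_s: 10.55
eef_pos: [0.5997, 0.0055, 0.083]
tcp_rot: [3.133, 0.003, -0.219]
force: [1.3, 0.3, -1.1]
gripper_width: 0.625
```

>>> {"api": "drive_tool", "payload": {"dp": [[0,0,0],[0,0,0],[0,0,0],[0,0,0]], "dr": [[0,0,0],[0,0,0],[0,0,0],[0,0,0]], "jaw": [0.75,0.95,1,1]}}

```text
time_s: 11.05
eef_pos: [0.5996, 0.0055, 0.083]
tcp_rot: [3.133, 0.003, -0.22]
force: [-0.3, -0.0, 0.1]
gripper_width: 1.003
```

```bash
python3 - <<'E'
from wt import *
info()
p=shot("wrist","w12")
s=shot("scene","s12",(270,180,380,270),6)
info()
E
```

```text
t 11.05 p [0.5996 0.0055 0.083 ] xaxis yaw 0.12 z [-0.1395 -0.0015 -0.9902] F [-0.25 -0.03  0.07] w 1.003 q [ 0.25  1.   -0.64  1.61  0.66  0.91 -2.22]
t 11.15 p [0.5997 0.0055 0.083 ] xaxis yaw 0.12 z [-0.1394 -0.0015 -0.9902] F [ 0.01 -0.37 -0.28] w 1.0 q [ 0.25  1.   -0.64  1.61  0.66  0.91 -2.22]
```

>>> {"api": "drive_tool", "payload": {"dp": [[-0.5,0,-4],[-1,0,-7],[-1,0,-7],[-1,0,-7],[-1,0,-7]], "dr": [[0,0,0],[0,0,0],[0,0,0],[0,0,0],[0,0,0]], "jaw": [1,1,1,1,1]}}

```text
time_s: 11.78
eef_pos: [0.5988, 0.0052, 0.1525]
tcp_rot: [3.132, 0.003, -0.223]
force: [0.2, 0.5, -0.3]
gripper_width: 0.996
```

```bash
python3 - <<'E'
from wt import *
p=shot("wrist","w13")
info()
c,m=blob(p,(8,80,80),(28,255,255),(200,90,450,390))
print("weight",fitcirc(p2w(p,c[0].reshape(-1,2),.055+.026)),cv2.boundingRect(c[0]))
E
```

```text
t 11.82 p [0.5988 0.0054 0.1526] xaxis yaw 0.12 z [-0.1415 -0.0018 -0.9899] F [-0.09  0.04  0.41] w 1.0 q [ 0.27  0.91 -0.68  1.58  0.59  1.02 -2.17]
weight (array([0.59985963, 0.00522833]), np.float64(0.02878982655491225)) (276, 157, 90, 92)
```

>>> {"api": "drive_tool", "payload": {"dp": [[0.5,0,4],[1,0,7],[1,0,7],[1,0,7],[1,0,7]], "dr": [[0,0,0],[0,0,0],[0,0,0],[0,0,0],[0,0,0]], "jaw": [1,1,1,0.3,0.3]}}

```text
time_s: 12.45
eef_pos: [0.5999, 0.0055, 0.0833]
tcp_rot: [3.133, 0.003, -0.219]
force: [-1.3, 0.3, 1.3]
gripper_width: 0.629
```

>>> {"api": "drive_tool", "payload": {"dp": [[0,0,0],[0,0,0],[0,0,0]], "dr": [[0,0,0],[0,0,0],[0,0,0]], "jaw": [0.3,0.3,0.3]}}

```text
time_s: 12.82
eef_pos: [0.5999, 0.0056, 0.0835]
tcp_rot: [3.133, 0.003, -0.218]
force: [-0.5, 0.9, -0.8]
gripper_width: 0.625
```

>>> {"api": "drive_tool", "payload": {"dp": [[-0.3,0,-2],[-0.8,0,-6],[-1,0,-9],[-1,0,-9]], "dr": [[0,0,0],[0,0,0],[0,0,0],[0,0,0]], "jaw": [0.3,0.3,0.3,0.3]}}

```text
time_s: 13.32
eef_pos: [0.6044, 0.0063, 0.1768]
tcp_rot: [3.135, 0.003, -0.209]
force: [0.2, -0.2, -5.8]
gripper_width: 0.626
```

```bash
python3 - <<'E'
from wt import *
info()
p=shot("wrist","w14")
rel([.432,-.0257,.16],tilt(0,np.radians(8)))
rel([.432,-.0257,.06],tilt(0,np.radians(8)))
rel([.432,-.0257,.031],tilt(0,np.radians(8)))
E
```

```text
t 13.32 p [0.6044 0.0063 0.1768] xaxis yaw 0.11 z [-1.327e-01 -2.000e-04 -9.912e-01] F [ 0.25 -0.24 -5.81] w 0.626 q [ 0.28  0.89 -0.7   1.55  0.57  1.06 -2.15]
dp [-16.73, 3.09, 3.81] dr [0.001, -0.002, 0.002] rows 3.0
dp [-15.37, 3.08, 13.71] dr [0.001, -0.002, 0.002] rows 4.0
dp [-14.97, 3.08, 16.59] dr [0.001, -0.002, 0.002] rows 4.0
```

>>> {"api": "drive_tool", "payload": {"dp": [[-6,1,0],[-12,2,1],[-16.7,3.1,3.8],[-16.7,3.1,3.8],[-16.2,3.1,8]], "dr": [[0,0,0],[0,0,0],[0,0,0],[0,0,0],[0,0,0]], "jaw": [0.3,0.3,0.3,0.3,0.3]}}

```text
time_s: 14.0
eef_pos: [0.4333, -0.0258, 0.1181]
tcp_rot: [3.135, 0.002, -0.207]
force: [2.0, 0.6, -6.4]
gripper_width: 0.625
```

```bash
python3 - <<'E'
from wt import *
info()
rel([.432,-.0257,.06],tilt(0,np.radians(8)))
rel([.432,-.0257,.032],tilt(0,np.radians(8)))
E
```

```text
t 14.0 p [ 0.4333 -0.0258  0.1181] xaxis yaw 0.06 z [-1.317e-01 -3.000e-04 -9.913e-01] F [ 1.98  0.56 -6.36] w 0.625 q [ 0.33  0.8  -0.61  2.11  0.75  0.61 -2.4 ]
dp [0.63, -0.01, 5.77] dr [0.0, -0.008, 0.001] rows 1.0
dp [1.0, -0.01, 8.55] dr [0.0, -0.008, 0.001] rows 2.0
```

>>> {"api": "drive_tool", "payload": {"dp": [[0.3,0,3],[0.6,0,5.8],[0.6,0,5.8],[0.8,0,7.3],[0.8,0,7.3]], "dr": [[0,-0.008,0],[0,-0.008,0],[0,-0.008,0],[0,-0.008,0],[0,-0.008,0]], "jaw": [0.3,0.3,0.3,0.3,0.3]}}

```text
time_s: 14.62
eef_pos: [0.4317, -0.0258, 0.0443]
tcp_rot: [3.133, 0.002, -0.22]
force: [-0.2, -0.0, -4.5]
gripper_width: 0.62
```

```bash
python3 - <<'E'
from wt import *
p=shot("wrist","w15")
info()
rel([.432,-.0257,.031],tilt(0,np.radians(8)))
E
```

```text
t 14.68 p [ 0.4318 -0.0258  0.0447] xaxis yaw 0.06 z [-1.396e-01 -5.000e-04 -9.902e-01] F [-0.83 -0.34 -4.47] w 0.626 q [ 0.24  0.92 -0.46  2.13  0.91  0.45 -2.53]
dp [0.22, -0.01, 1.35] dr [0.0, 0.0, 0.001] rows 1.0
```

Centred in y. Lower and release.

>>> {"api": "drive_tool", "payload": {"dp": [[0.1,0,0.6],[0.2,0,1.1],[0.22,0,1.35],[0.22,0,1.35],[0.22,0,1.35]], "dr": [[0,0,0],[0,0,0],[0,0,0],[0,0,0],[0,0,0]], "jaw": [0.3,0.3,0.3,0.3,0.3]}}

```text
time_s: 15.3
eef_pos: [0.4325, -0.0258, 0.033]
tcp_rot: [3.132, 0.002, -0.216]
force: [-0.1, -0.4, 19.7]
gripper_width: 0.624
```

>>> {"api": "drive_tool", "payload": {"dp": [[0,0,0],[0,0,0],[0,0,0],[-0.5,0,-4],[-1.3,0,-10]], "dr": [[0,0,0],[0,0,0],[0,0,0],[0,0,0],[0,0,0]], "jaw": [0.8,1,1,1,1]}}

```text
time_s: 15.92
eef_pos: [0.4324, -0.0257, 0.1338]
tcp_rot: [3.132, 0.003, -0.223]
force: [1.5, -0.5, -0.6]
gripper_width: 1.003
```

```bash
python3 - <<'E'
from wt import *
p=shot("wrist","w16");wc(p,(200,90,450,390))
info()
E
```

```text
weight (array([ 0.43212235, -0.02612307]), np.float64(0.028645191215266323)) (282, 143, 79, 82)
coaster (array([ 0.43050057, -0.02605429]), np.float64(0.037497641809043365)) 31 31
t 15.97 p [ 0.4352 -0.0247  0.1401] xaxis yaw 0.13 z [-0.1315 -0.0013 -0.9913] F [ 0.71 -0.31  4.84] w 0.999 q [ 0.35  0.76 -0.65  2.09  0.7   0.67 -2.36]
```

```bash
python3 - <<'E'
from wt import *
rel([.45,-.05,.28],down(np.radians(30)))
rel([.56,-.28,.28],down(np.radians(82)))
E
```

```text
dp [-0.37, 2.54, -14.06] dr [-0.033, 0.129, -0.52] rows 3.0
dp [10.48, 25.57, -15.48] dr [-0.093, 0.109, -1.427] rows 8.0
```

>>> {"api": "drive_tool", "payload": {"dp": [[0,0.5,-5],[0,1,-10],[0,2.5,-14],[0,2.5,-14],[0,2.5,-14]], "dr": [[-0.01,0.04,-0.17],[-0.02,0.09,-0.34],[-0.033,0.129,-0.52],[-0.033,0.129,-0.52],[-0.033,0.129,-0.52]], "jaw": [1,1,1,1,1]}}

```text
time_s: 16.6
eef_pos: [0.453, -0.0498, 0.2783]
tcp_rot: [-3.035, -0.81, 0.002]
force: [-0.4, 0.3, 0.2]
gripper_width: 0.998
```

```bash
python3 - <<'E'
from wt import *
info()
rel([.55,-.26,.28],down(np.radians(82)))
E
```

```text
t 16.6 p [ 0.453  -0.0498  0.2783] xaxis yaw 29.88 z [-1.7e-03  2.0e-04 -1.0e+00] F [-0.39  0.31  0.19] w 0.998 q [ 0.63  0.57 -0.98  1.99  0.61  0.9  -1.72]
dp [-2.06, 23.06, -0.19] dr [-0.002, 0.001, -0.91] rows 5.0
```

>>> {"api": "drive_tool", "payload": {"dp": [[0,5,0],[-1,11,0],[-1.5,17,0],[-2,23,0],[-2,23,0]], "dr": [[0,0,-0.18],[0,0,-0.36],[0,0,-0.54],[0,0,-0.72],[0,0,-0.91]], "jaw": [1,1,1,1,1]}}

```text
time_s: 17.23
eef_pos: [0.5504, -0.264, 0.2743]
tcp_rot: [-2.374, -2.052, 0.006]
force: [-1.9, 1.3, -0.6]
gripper_width: 1.0
```

```bash
python3 - <<'E'
from wt import *
s=shot("scene");info()
p=shot("wrist","w17");info()
t=shot("top","t17",(160,70,480,320),2.4)
E
```

```text
t 17.27 p [ 0.55   -0.2608  0.2747] xaxis yaw 82.27 z [-0.0057  0.0025 -1.    ] F [ 0.1   0.4  -0.64] w 0.997 q [ 0.93  0.87 -1.17  1.55  0.82  1.28 -0.49]
t 17.32 p [ 0.5499 -0.2589  0.2754] xaxis yaw 81.86 z [-0.005   0.0031 -1.    ] F [ 0.18  0.37 -0.25] w 0.999 q [ 0.93  0.87 -1.17  1.56  0.82  1.28 -0.5 ]
```

```bash
python3 - <<'E'
from wt import *
p=shot("wrist","w17b",(300,80,500,270),4);info()
C=p2w(p,[(340,114),(471,119),(455,239),(338,238)],.075);print(C.round(4),C.mean(0))
print([np.linalg.norm(C[i]-C[(i+1)%4]).round(4) for i in range(4)])
s=shot("scene")
print(w2p(s,C))
E
```

```text
t 17.43 p [ 0.55   -0.2576  0.2768] xaxis yaw 81.82 z [-0.0037  0.0016 -1.    ] F [ 0.11  1.26 -0.44] w 1.002 q [ 0.93  0.86 -1.17  1.56  0.82  1.28 -0.5 ]
[[ 0.5757 -0.2063  0.075 ]
 [ 0.6948 -0.228   0.075 ]
 [ 0.6769 -0.3474  0.075 ]
 [ 0.5579 -0.3294  0.075 ]] [ 0.6263185  -0.27776497  0.075     ]
[np.float64(0.1211), np.float64(0.1207), np.float64(0.1203), np.float64(0.1244)]
[[272.01306179 190.74762937]
 [238.13243093 206.25461759]
 [215.57992392 190.05835338]
 [247.83298409 176.01866812]]
```

```bash
python3 - <<'E'
from wt import *
p=shot("wrist");info()
C=p2w(p,[(340.5,120),(470,120.5),(455.5,239.5),(339,239.3)],.075);print(C.round(4),C.mean(0))
print([np.linalg.norm(C[i]-C[(i+1)%4]).round(4) for i in range(4)])
for a,b in((0,1),(3,2)): print(np.degrees(np.arctan2(*(C[b]-C[a])[[1,0]])))
for a,b in((1,2),(0,3)): print(np.degrees(np.arctan2(*(C[b]-C[a])[[1,0]]))+90)
c=C.mean(0);th=np.radians(-8.6)
w=c+np.array([np.cos(th),np.sin(th),0])*-.056;print("wall",w)
for z in(.12,.062): rel([w[0],w[1],z],down(th+np.pi/2))
E
```

```text
t 17.52 p [ 0.5502 -0.2578  0.2778] xaxis yaw 81.89 z [-2.6e-03  1.0e-04 -1.0e+00] F [-0.28 -0.16  0.38] w 1.002 q [ 0.93  0.86 -1.17  1.56  0.82  1.28 -0.5 ]
[[ 0.5758 -0.2119  0.075 ]
 [ 0.6947 -0.2293  0.075 ]
 [ 0.6784 -0.3487  0.075 ]
 [ 0.5592 -0.3317  0.075 ]] [ 0.62702197 -0.28038838  0.075     ]
[np.float64(0.1202), np.float64(0.1205), np.float64(0.1204), np.float64(0.1209)]
-8.355262184913704
-8.143418774213497
-7.817764462092484
-7.898438546233109
wall [ 0.57165162 -0.27201441  0.075     ]
dp [-1.1, 2.37, 15.77] dr [-0.003, 0.0, 0.009] rows 3.0
dp [-1.09, 2.38, 21.57] dr [-0.003, 0.0, 0.009] rows 4.0
```

>>> {"api": "drive_tool", "payload": {"dp": [[-1.1,2.35,6],[-1.1,2.35,12],[-1.1,2.35,17],[-1.1,2.35,21.5],[-1.1,2.35,21.5]], "dr": [[0,0,0],[0,0,0],[0,0,0],[0,0,0],[0,0,0]], "jaw": [1,1,0.6,0.6,0.6]}}

```text
time_s: 18.15
eef_pos: [0.5687, -0.2713, 0.0597]
tcp_rot: [-2.367, -2.055, 0.01]
force: [-0.8, 0.1, 1.3]
gripper_width: 0.603
```

```bash
python3 - <<'E'
from wt import *
p=shot("wrist","w18");info()
rel([.5716,-.2726,.062],down(np.radians(81.95)))
E
```

```text
t 18.2 p [ 0.5709 -0.2712  0.0625] xaxis yaw 81.9 z [-4.4e-03  7.0e-04 -1.0e+00] F [-0.29 -0.54 -0.21] w 0.6 q [ 0.85  1.14 -0.98  1.64  1.1   1.02 -0.65]
dp [-0.13, 0.09, 0.05] dr [-0.004, -0.0, -0.001] rows 1.0
```

Straddling the near wall. Close.

>>> {"api": "drive_tool", "payload": {"dp": [[0,0,0],[0,0,0],[0,0,0],[0,0,0],[0,0,0]], "dr": [[0,0,0],[0,0,0],[0,0,0],[0,0,0],[0,0,0]], "jaw": [0.3,0.1,0,0,0]}}

```text
time_s: 18.82
eef_pos: [0.5717, -0.2714, 0.0646]
tcp_rot: [-2.372, -2.058, 0.003]
force: [-1.1, -0.2, 7.3]
gripper_width: 0.083
```

```bash
python3 - <<'E'
from wt import *
p=shot("wrist","w19");info()
E
```

```text
t 18.88 p [ 0.5717 -0.2713  0.0646] xaxis yaw 81.89 z [-2.e-03 -2.e-04 -1.e+00] F [-1.34 -0.31  5.72] w 0.085 q [ 0.85  1.14 -0.99  1.64  1.1   1.02 -0.65]
```

>>> {"api": "drive_tool", "payload": {"dp": [[0,0,-2],[0,0,-7],[0,0,-12],[0,0,-14],[0,0,-14]], "dr": [[0,0,0],[0,0,0],[0,0,0],[0,0,0],[0,0,0]], "jaw": [0,0,0,0,0]}}

```text
time_s: 19.5
eef_pos: [0.5725, -0.2715, 0.2061]
tcp_rot: [2.372, 2.058, -0.001]
force: [0.7, -0.4, -2.5]
gripper_width: 0.083
```

```bash
python3 - <<'E'
from wt import *
info();p=shot("wrist","w20");s=shot("scene","s20",(180,130,400,290),3.5)
rel([.5422,.0143,.205],down(np.radians(81.95)))
E
```

```text
t 19.5 p [ 0.5725 -0.2715  0.2061] xaxis yaw 81.88 z [ 2.0e-04 -1.5e-03 -1.0e+00] F [ 0.68 -0.39 -2.49] w 0.083 q [ 0.89  0.96 -1.1   1.56  0.91  1.2  -0.53]
dp [27.92, -6.87, -0.21] dr [-0.005, 0.001, -0.001] rows 5.0
```

>>> {"api": "drive_tool", "payload": {"dp": [[5,-2.5,-1],[10,-4,-1],[16,-5.5,-1],[22,-6.9,0],[27.9,-6.9,0]], "dr": [[0,0,0],[0,0,0],[0,0,0],[0,0,0],[0,0,0]], "jaw": [0,0,0,0,0]}}

```text
time_s: 20.23
eef_pos: [0.5394, 0.0147, 0.2002]
tcp_rot: [-2.368, -2.056, 0.015]
force: [0.5, 0.2, -2.0]
gripper_width: 0.081
```

```bash
python3 - <<'E'
from wt import *
info()
rel([.5422,.0143,.14],down(np.radians(81.95)))
E
```

```text
t 20.23 p [0.5394 0.0147 0.2002] xaxis yaw 81.92 z [-0.011  -0.0023 -0.9999] F [ 0.46  0.23 -1.95] w 0.081 q [ 0.48  0.87 -1.09  1.84  0.89  1.04 -1.13]
dp [0.02, 0.35, 6.02] dr [-0.011, 0.004, -0.001] rows 1.0
```

>>> {"api": "drive_tool", "payload": {"dp": [[0,0.2,3],[0,0.3,6],[0,0.3,6.3],[0,0.3,6.3]], "dr": [[-0.011,0,0],[-0.011,0,0],[-0.011,0,0],[-0.011,0,0]], "jaw": [0,0,0,0]}}

```text
time_s: 20.72
eef_pos: [0.5414, 0.0143, 0.1369]
tcp_rot: [2.371, 2.058, -0.005]
force: [-0.1, 0.5, -1.9]
gripper_width: 0.082
```

```bash
python3 - <<'E'
from wt import *
info();p=shot("wrist","w21");s=shot("scene","s21",(250,170,400,290),5)
rel([.5422,.0143,.1255],down(np.radians(81.95)))
E
```

```text
t 20.73 p [0.5414 0.0143 0.1369] xaxis yaw 81.92 z [-0.0013 -0.003  -1.    ] F [-0.15  0.51 -1.87] w 0.082 q [ 0.44  0.95 -1.01  1.89  1.02  0.94 -1.22]
dp [-0.01, 0.0, 1.25] dr [0.002, 0.003, -0.001] rows 1.0
```

>>> {"api": "drive_tool", "payload": {"dp": [[0,0,0.6],[0,0,1.2],[0,0,1.2],[0,0,1.2]], "dr": [[0,0,0],[0,0,0],[0,0,0],[0,0,0]], "jaw": [0,0,0,0]}}

```text
time_s: 21.32
eef_pos: [0.5422, 0.0143, 0.1261]
tcp_rot: [2.371, 2.057, -0.002]
force: [0.5, -0.8, -0.7]
gripper_width: 0.081
```

>>> {"api": "drive_tool", "payload": {"dp": [[0,0,0],[0,0,0],[0,0,-3],[0,0,-9],[0,0,-14]], "dr": [[0,0,0],[0,0,0],[0,0,0],[0,0,0],[0,0,0]], "jaw": [0.4,0.4,0.4,0.4,0.4]}}

```text
time_s: 21.95
eef_pos: [0.5421, 0.0152, 0.2682]
tcp_rot: [2.37, 2.058, -0.0]
force: [1.3, -0.4, 0.0]
gripper_width: 0.403
```

```bash
python3 - <<'E'
from wt import *
info();s=shot("scene","s22",(250,170,400,290),5);t=shot("top","t22",(160,70,480,320),2.4);p=shot("wrist","w22");info()
E
```

```text
t 21.95 p [0.5421 0.0152 0.2682] xaxis yaw 81.93 z [ 0.0021 -0.0024 -1.    ] F [ 1.27 -0.36  0.03] w 0.403 q [ 0.51  0.78 -1.15  1.77  0.79  1.13 -1.04]
t 22.1 p [0.5434 0.0157 0.2689] xaxis yaw 81.89 z [ 0.0071 -0.0022 -1.    ] F [-0.48 -0.24 -0.73] w 0.399 q [ 0.51  0.78 -1.15  1.77  0.79  1.13 -1.04]
```

```bash
python3 - <<'E'
from wt import *
p=shot("wrist","w22b",(290,130,490,310),4);info()
C=p2w(p,[(316,155),(470,155),(456,291),(317,291)],.1347);print(C.round(4),C.mean(0))
E
```

```text
t 22.15 p [0.5424 0.0148 0.2669] xaxis yaw 81.89 z [ 0.0033 -0.0036 -1.    ] F [-0.43  0.36 -0.63] w 0.4 q [ 0.51  0.78 -1.15  1.77  0.79  1.13 -1.04]
[[ 0.5462  0.0442  0.1347]
 [ 0.6622  0.0275  0.1347]
 [ 0.6487 -0.0906  0.1347]
 [ 0.5298 -0.0731  0.1347]] [ 0.59672322 -0.02302718  0.1347    ]
```

```bash
python3 - <<'E'
from wt import *
s=shot("scene","s23",(250,170,400,290),5);info()
p=shot("wrist","w23");info()
p=shot("wrist","w23b",(290,130,490,310),4);info()
E
```

```text
t 22.2 p [0.5417 0.0143 0.2657] xaxis yaw 81.88 z [ 8.0e-04 -4.2e-03 -1.0e+00] F [ 0.5  -0.75  0.47] w 0.399 q [ 0.51  0.78 -1.14  1.77  0.79  1.13 -1.04]
t 22.25 p [0.5414 0.0141 0.2651] xaxis yaw 81.89 z [-5.0e-04 -4.2e-03 -1.0e+00] F [-0.82  0.53 -1.54] w 0.399 q [ 0.51  0.78 -1.14  1.77  0.79  1.13 -1.04]
t 22.3 p [0.5413 0.0142 0.2648] xaxis yaw 81.9 z [-0.0012 -0.004  -1.    ] F [-0.04  0.07 -0.09] w 0.401 q [ 0.51  0.78 -1.14  1.77  0.79  1.13 -1.04]
```

```bash
python3 - <<'E'
from wt import *
p=shot("wrist","w24",(290,130,490,310),4);info()
C=p2w(p,[(323.5,171.75),(481.3,172),(462.3,307),(323.5,307)],.1347);print(C.round(4),C.mean(0))
c=C.mean(0)
for a,b in((0,1),(3,2)): print(np.degrees(np.arctan2(*(C[b]-C[a])[[1,0]])))
for a,b in((1,2),(0,3)): print(np.degrees(np.arctan2(*(C[b]-C[a])[[1,0]]))+90, np.linalg.norm(C[a]-C[b]))
th=np.radians(-8.1)
w=c+np.array([np.cos(th),np.sin(th),0])*-.056;print("wall",w)
rel([w[0],w[1],.125],down(th+np.pi/2))
E
```

```text
t 22.35 p [0.5413 0.0142 0.2647] xaxis yaw 81.9 z [-0.0013 -0.0039 -1.    ] F [-0.25  0.47 -0.39] w 0.402 q [ 0.51  0.78 -1.14  1.77  0.79  1.13 -1.04]
[[ 0.5469  0.0297  0.1347]
 [ 0.6652  0.0127  0.1347]
 [ 0.6488 -0.1057  0.1347]
 [ 0.5303 -0.0889  0.1347]] [ 0.59778211 -0.03806352  0.1347    ]
-8.187913166075587
-8.039086922258447
-7.8783849295035395 0.11947268925577742
-7.975040387445318 0.11978276707522477
wall [ 0.54234078 -0.03017305  0.1347    ]
dp [-4.33, 0.74, 13.99] dr [-0.001, 0.004, 0.0] rows 3.0
```

>>> {"api": "drive_tool", "payload": {"dp": [[-3,0.4,3],[-4.3,0.75,7],[-4.3,0.75,11],[-4.3,0.75,13.9],[-4.3,0.75,13.9]], "dr": [[0,0,0],[0,0,0],[0,0,0],[0,0,0],[0,0,0]], "jaw": [0.4,0.4,0.4,0.4,0.4]}}

```text
time_s: 22.98
eef_pos: [0.5405, -0.0303, 0.1232]
tcp_rot: [-2.371, -2.059, 0.013]
force: [0.1, -1.0, 0.1]
gripper_width: 0.396
```

```bash
python3 - <<'E'
from wt import *
p=shot("wrist","w25");info()
E
```

```text
t 23.02 p [ 0.5417 -0.0297  0.125 ] xaxis yaw 81.94 z [-0.004  -0.0034 -1.    ] F [0.8  0.44 0.21] w 0.399 q [ 0.51  0.96 -0.99  1.89  1.04  0.93 -1.16]
```

>>> {"api": "drive_tool", "payload": {"dp": [[0,0,0],[0,0,-0.1],[0,0,-0.2],[0,0,-0.2],[0,0,-0.2]], "dr": [[0,0,0],[0,0,0],[0,0,0],[0,0,0],[0,0,0]], "jaw": [0,0,0,0,0]}}

```text
time_s: 23.65
eef_pos: [0.5422, -0.0295, 0.1272]
tcp_rot: [2.372, 2.06, -0.007]
force: [0.8, 0.1, 0.4]
gripper_width: 0.082
```

>>> {"api": "drive_tool", "payload": {"dp": [[0,0,-1.5],[0,0,-3],[0,0,-3],[0,0,-3]], "dr": [[0,0,0],[0,0,0],[0,0,0],[0,0,0]], "jaw": [0,0,0,0]}}

```text
time_s: 24.15
eef_pos: [0.542, -0.0298, 0.1572]
tcp_rot: [2.372, 2.059, -0.008]
force: [-0.1, 0.3, -2.3]
gripper_width: 0.082
```

```bash
python3 - <<'E'
from wt import *
p=shot("wrist","w26");info()
s=shot("scene","s26",(250,170,400,290),5)
E
```

```text
t 24.2 p [ 0.5419 -0.0298  0.157 ] xaxis yaw 81.93 z [-0.0038 -0.0037 -1.    ] F [ 0.31  0.78 -2.43] w 0.081 q [ 0.53  0.92 -1.03  1.87  0.98  0.97 -1.11]
```

>>> {"api": "drive_tool", "payload": {"dp": [[2,-0.3,0],[4.3,-0.6,0],[4.3,-0.6,1.5],[4.3,-0.6,2.3],[4.3,-0.6,2.3]], "dr": [[0,0,0],[0,0,0],[0,0,0],[0,0,0],[0,0,0]], "jaw": [0,0,0,0,0]}}

```text
time_s: 24.88
eef_pos: [0.5411, 0.0121, 0.1323]
tcp_rot: [-2.373, -2.058, 0.013]
force: [-0.3, -0.5, -1.5]
gripper_width: 0.076
```

```bash
python3 - <<'E'
from wt import *
info()
rel([.5419,.0138,.1275],down(np.radians(81.93)))
s=shot("scene","s27",(250,170,400,290),5)
E
```

```text
t 24.88 p [0.5411 0.0121 0.1323] xaxis yaw 81.86 z [-0.0066 -0.0049 -1.    ] F [-0.26 -0.48 -1.52] w 0.076 q [ 0.44  0.95 -1.    1.89  1.02  0.93 -1.22]
dp [0.18, 0.06, 0.48] dr [-0.006, 0.006, -0.001] rows 1.0
```

>>> {"api": "drive_tool", "payload": {"dp": [[0.2,0.05,0],[0.2,0.05,0.4],[0.2,0.05,0.5],[0.2,0.05,0.5]], "dr": [[0,0,0],[0,0,0],[0,0,0],[0,0,0]], "jaw": [0,0,0,0]}}

```text
time_s: 25.42
eef_pos: [0.5426, 0.0144, 0.1281]
tcp_rot: [2.373, 2.058, -0.01]
force: [1.0, -0.5, -0.7]
gripper_width: 0.082
```

>>> {"api": "drive_tool", "payload": {"dp": [[0,0,0],[0,0,0],[0,0,-3],[0,0,-9],[0,0,-14]], "dr": [[0,0,0],[0,0,0],[0,0,0],[0,0,0],[0,0,0]], "jaw": [0.4,0.4,0.4,0.4,0.4]}}

```text
time_s: 26.05
eef_pos: [0.5432, 0.0154, 0.2702]
tcp_rot: [2.373, 2.059, -0.009]
force: [0.9, -0.1, -0.7]
gripper_width: 0.4
```

```bash
python3 - <<'E'
from wt import *
p=shot("wrist","w28a");p=shot("wrist");p=shot("wrist","w28");info()
E
```

```text
t 26.2 p [0.5445 0.016  0.2709] xaxis yaw 81.86 z [ 9.0e-04 -3.2e-03 -1.0e+00] F [ 0.4   0.42 -0.35] w 0.401 q [ 0.51  0.78 -1.14  1.76  0.78  1.14 -1.03]
```

```bash
python3 - <<'E'
from wt import *
p=shot("wrist","w28b",(290,90,490,280),4);info()
C=p2w(p,[(312,119),(470,119),(453,262),(312,262)],.1347);print(C.round(4),C.mean(0))
rel([.45,-.10,.32],down(np.radians(45)))
E
```

```text
t 26.25 p [0.5435 0.015  0.2689] xaxis yaw 81.85 z [-0.0028 -0.0047 -1.    ] F [-0.39 -0.25  0.14] w 0.401 q [ 0.5   0.78 -1.14  1.76  0.78  1.14 -1.03]
[[ 0.5474  0.071   0.1347]
 [ 0.6632  0.0544  0.1347]
 [ 0.6476 -0.0629  0.1347]
 [ 0.5297 -0.0459  0.1347]] [0.59698707 0.00413572 0.1347    ]
dp [-12.73, -7.63, -5.03] dr [-0.0, 0.006, 0.643] rows 4.0
```

```bash
python3 - <<'E'
from wt import *
rel([.43,-.26,.30],down(np.radians(95)))
E
```

```text
dp [-28.84, -7.34, -2.95] dr [-0.003, 0.005, -0.229] rows 5.0
```

>>> {"api": "drive_tool", "payload": {"dp": [[-3,-3,-2],[-9,-5,-3],[-15,-7.3,-3],[-21,-7.3,-3],[-27,-7.3,-3]], "dr": [[0,0,0],[0,0,0],[0,0,-0.1],[0,0,-0.2],[0,0,-0.23]], "jaw": [0.6,0.6,0.6,0.6,0.6]}}

```text
time_s: 26.88
eef_pos: [0.4313, -0.2441, 0.2989]
tcp_rot: [-2.119, -2.318, 0.01]
force: [1.5, 0.7, 0.1]
gripper_width: 0.603
```

```bash
python3 - <<'E'
from wt import *
shot("scene");t=shot("top","t29",(160,70,480,320),2.4);p=shot("wrist","w29");info()
for k,z in dict(scoop_grip=.109,mat=.004).items():
    for d in look_for(p,k)[:3]:
        print(k,round(d["conf"],2),np.round(d["uv"],1),p2w(p,d["uv"],z)[0].round(4))
E
```

```text
t 27.02 p [ 0.4309 -0.2454  0.2979] xaxis yaw 94.56 z [-0.007  -0.0032 -1.    ] F [0.48 0.91 0.66] w 0.598 q [ 1.15  0.76 -1.33  1.85  0.8   1.21 -0.36]
scoop_grip 0.98 [177.8 128.6] [ 0.2982 -0.2181  0.109 ]
scoop_grip 0.87 [320.5 172.6] [ 0.429  -0.2487  0.109 ]
scoop_grip 0.64 [330.2 275.3] [ 0.4469 -0.3559  0.109 ]
```

```bash
python3 - <<'E'
from wt import *
p=shot("wrist","w30",(255,100,395,215),5.5);info()
M=p2w(p,[(267,116),(384,113),(382,200),(274,204)],.004);print(M.round(4),M.mean(0))
E
```

```text
t 27.18 p [ 0.4328 -0.2405  0.2998] xaxis yaw 95.15 z [-0.0037 -0.0035 -1.    ] F [0.12 0.15 0.61] w 0.598 q [ 1.15  0.75 -1.33  1.85  0.79  1.21 -0.36]
[[ 0.3645 -0.2027  0.004 ]
 [ 0.5026 -0.187   0.004 ]
 [ 0.5156 -0.2947  0.004 ]
 [ 0.378  -0.3125  0.004 ]] [ 0.44019632 -0.24921124  0.004     ]
```

```bash
python3 - <<'E'
from wt import *
p=shot("wrist","w31",(255,100,395,215),5.5);info()
M=p2w(p,[(265,123.5),(380.5,121.8),(377.4,207.6),(269.9,208.7)],.004);print(M.round(4),M.mean(0))
for a,b in((0,1),(3,2)): print(np.degrees(np.arctan2(*(M[b]-M[a])[[1,0]])),np.linalg.norm(M[a]-M[b]))
for a,b in((1,2),(0,3)): print(np.degrees(np.arctan2(*(M[b]-M[a])[[1,0]]))+90, np.linalg.norm(M[a]-M[b]))
print("handle top",p2w(p,(294.8,203.3),.132))
L=p2w(p,[(349.7,140.4),(346.8,203.1)],.006);print("lip",L,L.mean(0),np.linalg.norm(L[0]-L[1]),np.degrees(np.arctan2(*(L[1]-L[0])[[1,0]]))+90)
th=np.radians(6.5);ex=np.array([np.cos(th),np.sin(th),0])
print("pan centre from lip",L.mean(0)-.033*ex,"grip pred",L.mean(0)-.057*ex)
E
```

```text
t 27.23 p [ 0.4331 -0.2402  0.3001] xaxis yaw 95.21 z [-0.0032 -0.0041 -1.    ] F [0.36 0.3  0.84] w 0.599 q [ 1.15  0.75 -1.33  1.85  0.79  1.21 -0.36]
[[ 0.363  -0.2112  0.004 ]
 [ 0.5006 -0.1968  0.004 ]
 [ 0.512  -0.3049  0.004 ]
 [ 0.3737 -0.3191  0.004 ]] [ 0.4373412  -0.25798548  0.004     ]
6.006906110344223 0.13830539881476925
5.851784664987341 0.1390184003802214
6.0456032447908115 0.10873914112359478
5.669018097870762 0.10836462547927651
handle top [[ 0.41221633 -0.26466492  0.132     ]]
lip [[ 0.46627555 -0.22183473  0.006     ]
 [ 0.47177946 -0.30173583  0.006     ]] [ 0.4690275  -0.26178528  0.006     ] 0.08009043451312263 3.9405396104291412
pan centre from lip [ 0.43623963 -0.26552099  0.006     ] grip pred [ 0.41239391 -0.26823786  0.006     ]
```

```bash
python3 - <<'E'
from wt import *
info()
rel([.4123,-.2652,.16],down(np.radians(93.9)))
rel([.4123,-.2652,.108],down(np.radians(93.9)))
E
```

```text
t 27.23 p [ 0.4331 -0.2402  0.3001] xaxis yaw 95.21 z [-0.0032 -0.0041 -1.    ] F [0.36 0.3  0.84] w 0.599 q [ 1.15  0.75 -1.33  1.85  0.79  1.21 -0.36]
dp [-2.25, -2.25, 14.03] dr [-0.004, 0.004, 0.023] rows 3.0
dp [-2.23, -2.23, 19.23] dr [-0.004, 0.004, 0.023] rows 4.0
```

>>> {"api": "drive_tool", "payload": {"dp": [[-2.2,-2.2,4],[-2.2,-2.2,9],[-2.2,-2.2,13],[-2.2,-2.2,13],[-2.2,-2.2,13]], "dr": [[-0.004,0.004,0.02],[-0.004,0.004,0.02],[-0.004,0.004,0.02],[-0.004,0.004,0.02],[-0.004,0.004,0.02]], "jaw": [0.6,0.6,0.6,0.6,0.6]}}

```text
time_s: 27.85
eef_pos: [0.4142, -0.2637, 0.1718]
tcp_rot: [2.138, 2.3, 0.003]
force: [0.2, -0.4, 0.9]
gripper_width: 0.601
```

```bash
python3 - <<'E'
from wt import *
p=shot("wrist","w32");info()
rel([.4123,-.2652,.108],down(np.radians(93.9)))
E
```

```text
t 27.9 p [ 0.4143 -0.264   0.1721] xaxis yaw 94.14 z [ 3.4e-03 -5.0e-04 -1.0e+00] F [0.61 0.28 0.17] w 0.602 q [ 1.12  0.91 -1.18  2.01  1.05  1.   -0.53]
dp [-0.1, -0.23, 6.41] dr [0.003, 0.001, 0.004] rows 2.0
```

>>> {"api": "drive_tool", "payload": {"dp": [[-0.1,-0.2,4],[-0.1,-0.2,6.4],[-0.1,-0.2,6.4],[-0.1,-0.2,6.4]], "dr": [[0,0,0],[0,0,0],[0,0,0],[0,0,0]], "jaw": [0.6,0.6,0.6,0.6]}}

```text
time_s: 28.4
eef_pos: [0.4139, -0.2652, 0.1099]
tcp_rot: [2.136, 2.296, 0.005]
force: [1.1, -0.1, -0.5]
gripper_width: 0.6
```

>>> {"api": "drive_tool", "payload": {"dp": [[0,0,0],[0,0,0],[0,0,0],[0,0,0]], "dr": [[0,0,0],[0,0,0],[0,0,0],[0,0,0]], "jaw": [0,0,0,0]}}

```text
time_s: 28.9
eef_pos: [0.4146, -0.2654, 0.1108]
tcp_rot: [2.135, 2.295, 0.006]
force: [-1.3, -0.3, 6.3]
gripper_width: 0.201
```

```bash
python3 - <<'E'
from wt import *
p=shot("wrist","w33");info()
s=shot("scene","s33",(230,120,400,250),4.5)
E
```

```text
t 28.95 p [ 0.4146 -0.2654  0.1108] xaxis yaw 94.14 z [ 0.0079 -0.0024 -1.    ] F [-0.91 -0.44  6.16] w 0.202 q [ 1.08  1.   -1.09  2.06  1.2   0.93 -0.64]
```

```bash
cat >> h.py <<'E'
M_ts=np.array([[0,1,0],[1,0,0],[0,0,-1.]]) # cols: tool axes in scoop frame
def scoop_tool(lip,yaw,pitch,pt=(.033,0,0)):
    # lip: world pos of point pt (scoop frame); yaw deg of scoop x; pitch deg nose-down positive
    Rs=R.from_euler('ZY',[yaw,pitch],degrees=True)
    tcp=np.array(lip)+Rs.apply(np.array([-.024,0,.1068])-np.array(pt))
    return tcp,R.from_matrix(Rs.as_matrix()@M_ts)
def scoop_now():
    s=read_state();rt=R.from_rotvec(s["tcp_rot"]);Rs=rt*R.from_matrix(M_ts).inv()
    o=s["eef_pos"]-Rs.apply([-.024,0,.1068]);lip=o+Rs.apply([.033,0,0]);back=o+Rs.apply([-.033,0,0])
    e=Rs.as_euler('ZYX',degrees=True)
    print("scoop o",o.round(4),"lip",lip.round(4),"back",back.round(4),"yaw,pitch,roll",e.round(1));return o,Rs
E
python3 - <<'E'
from h import *
scoop_now()
E
```

```text
scoop o [ 0.4394 -0.2639  0.0042] lip [ 0.4723 -0.2615  0.0045] back [ 0.4065 -0.2663  0.004 ] yaw,pitch,roll [ 4.1 -0.4 -0.2]
```

>>> {"api": "drive_tool", "payload": {"dp": [[0,0,-2],[0,0,-7],[0,0,-13],[0,0,-19],[0,0,-22]], "dr": [[0,0,0],[0,0,0],[0,0,0],[0,0,0],[0,0,0]], "jaw": [0,0,0,0,0]}}

```text
time_s: 29.62
eef_pos: [0.4137, -0.2644, 0.334]
tcp_rot: [2.132, 2.293, 0.008]
force: [1.0, -0.5, -1.8]
gripper_width: 0.202
```

```bash
python3 - <<'E'
from h import *
info();scoop_now();p=shot("wrist","w34")
rel([.40,.24,.33],down(np.radians(94)))
E
```

```text
t 29.62 p [ 0.4137 -0.2644  0.334 ] xaxis yaw 94.16 z [ 0.0114 -0.0039 -0.9999] F [ 0.99 -0.49 -1.85] w 0.202 q [ 1.24  0.7  -1.36  1.82  0.73  1.23 -0.26]
scoop o [ 0.4389 -0.2631  0.2275] lip [ 0.4718 -0.2607  0.2278] back [ 0.406  -0.2655  0.2271] yaw,pitch,roll [ 4.2 -0.6 -0.3]
dp [50.42, 2.14, 0.36] dr [0.015, 0.006, 0.003] rows 9.0
```

>>> {"api": "drive_tool", "payload": {"dp": [[6,0.5,0],[12,1,0],[18,1.5,0],[24,2,0],[30,2,0]], "dr": [[0,0,0],[0,0,0],[0,0,0],[0,0,0],[0,0,0]], "jaw": [0,0,0,0,0]}}

```text
time_s: 30.3
eef_pos: [0.4129, 0.0379, 0.3345]
tcp_rot: [2.13, 2.289, 0.01]
force: [0.3, -0.3, -1.8]
gripper_width: 0.2
```

>>> {"api": "drive_tool", "payload": {"dp": [[6,-0.3,0],[12,-0.6,0],[17,-0.6,0],[20,-0.6,0],[20,-0.6,0]], "dr": [[0,0,0],[0,0,0],[0,0,0],[0,0,0],[0,0,0]], "jaw": [0,0,0,0,0]}}

```text
time_s: 30.92
eef_pos: [0.3914, 0.2393, 0.3331]
tcp_rot: [2.125, 2.296, 0.011]
force: [0.2, 0.1, -0.6]
gripper_width: 0.202
```

```bash
python3 - <<'E'
from h import *
shot("scene");info();scoop_now();p=shot("wrist","w35");info()
for d in look_for(p,"ball0"): print(round(d["conf"],2),np.round(d["uv"],1),p2w(p,d["uv"],.021)[0].round(4))
t=shot("top","t35",(160,150,260,290),5)
E
```

```text
t 30.98 p [0.3918 0.2373 0.3327] xaxis yaw 94.28 z [ 0.0143 -0.0061 -0.9999] F [ 1.05 -0.78 -1.11] w 0.205 q [ 0.1   0.57 -1.2   1.91  0.62  1.09 -1.28]
scoop o [0.4173 0.2384 0.2263] lip [0.4502 0.2409 0.2267] back [0.3844 0.236  0.2258] yaw,pitch,roll [ 4.3 -0.8 -0.4]
t 31.02 p [0.3922 0.2361 0.3326] xaxis yaw 94.16 z [ 0.0142 -0.0071 -0.9999] F [-0.63  0.07 -1.28] w 0.202 q [ 0.1   0.57 -1.2   1.91  0.62  1.09 -1.28]
0.94 [415.5 115.5] [0.5112 0.2887 0.021 ]
0.86 [439.1 112.5] [0.5399 0.2944 0.021 ]
0.85 [416.8  76.1] [0.5054 0.3344 0.021 ]
0.85 [465.4  84.1] [0.5656 0.3297 0.021 ]
0.8 [390.7  70. ] [0.4732 0.3389 0.021 ]
0.68 [387.8 114.6] [0.4768 0.2872 0.021 ]
0.66 [445.8  64.8] [0.5378 0.3495 0.021 ]
0.47 [605.1 310.7] [0.8416 0.0256 0.021 ]
```

```bash
python3 - <<'E'
from h import *
p=shot("wrist","w36",(290,30,550,150),3);info()
E
```

```text
t 31.18 p [0.3928 0.2354 0.3328] xaxis yaw 94.02 z [ 0.0147 -0.0067 -0.9999] F [ 0.57 -0.26 -1.2 ] w 0.208 q [ 0.1   0.57 -1.2   1.91  0.62  1.09 -1.28]
```

```bash
python3 - <<'E'
from h import *
p=shot("wrist");info()
C=p2w(p,[(297.3,36.3),(541.3,37.7),(522.7,141.7),(299,141.7)],.052);print(C.round(4),C.mean(0))
for a,b in((0,1),(3,2)): print(np.degrees(np.arctan2(*(C[b]-C[a])[[1,0]])),np.linalg.norm(C[a]-C[b]))
for a,b in((1,2),(0,3)): print(np.degrees(np.arctan2(*(C[b]-C[a])[[1,0]]))+90, np.linalg.norm(C[a]-C[b]))
th=np.radians(3.8);ex=np.array([np.cos(th),np.sin(th),0]);o=C.mean(0)-.024*ex;print("tray origin",o)
ey=np.array([-ex[1],ex[0],0])
for d in look_for(p,"ball0"):
    if d["conf"]>.6:
        b=p2w(p,d["uv"],.021)[0]-o;print("ball",round(b@ex*1000),round(b@ey*1000))
e=p2w(p,[(290+543/3,30+60/3),(290+513/3,30+300/3)],.006)-o;print("45 edge",(e@ex).round(4))
E
```

```text
t 31.23 p [0.3928 0.2355 0.3329] xaxis yaw 94.02 z [ 0.0147 -0.0064 -0.9999] F [-0.34 -0.42 -0.66] w 0.208 q [ 0.1   0.57 -1.2   1.91  0.62  1.09 -1.28]
[[0.3639 0.3612 0.052 ]
 [0.6269 0.3786 0.052 ]
 [0.6352 0.2666 0.052 ]
 [0.3714 0.2487 0.052 ]] [0.49935531 0.31379776 0.052     ]
3.7823382459284605 0.2635807317155412
3.8892603516630024 0.2643318048209619
4.201549986656573 0.11226310147813273
3.8182985171507084 0.1127533994135314
tray origin [0.47540807 0.31220718 0.052     ]
ball 62 -26
ball 32 -27
ball 5 -26
ball -1 26
ball 32 21
ball 68 34
45 edge [0.1002 0.1005]
```

```bash
cat >> h.py <<'E'
TO=np.array([.4735,.3100,0]);TY=3.9
def tray(x,y,z):
    th=np.radians(TY);return TO+np.array([np.cos(th)*x-np.sin(th)*y,np.sin(th)*x+np.cos(th)*y,z])
def intray(P):
    th=np.radians(TY);d=np.array(P)-TO;return np.array([d[0]*np.cos(th)+d[1]*np.sin(th),-d[0]*np.sin(th)+d[1]*np.cos(th),d[2]])
def st():
    o,Rs=scoop_now();print("in tray: lip",(intray(o+Rs.apply([.033,0,0]))*1000).round(1),"back",(intray(o+Rs.apply([-.033,0,0]))*1000).round(1))
    s=read_state();print("t",round(s["time_s"],2),"F",s["force"].round(1),"w",round(s["gripper_width"],3),"q",s["joint_pos"].round(2))
def go(x,y,z,pitch,yaw=None):
    t,r=scoop_tool(tray(x/1000,y/1000,z/1000),TY if yaw is None else yaw,pitch);return rel(t,r)
E
python3 - <<'E'
from h import *
st();go(-18,0,80,12.8)
E
```

```text
scoop o [0.4184 0.2368 0.2266] lip [0.4513 0.2391 0.227 ] back [0.3855 0.2345 0.2261] yaw,pitch,roll [ 4.  -0.8 -0.4]
in tray: lip [-27.  -69.2 227. ] back [-93.  -69.4 226.1]
t 31.27 F [-1.1 -0.8  0.1] w 0.202 q [ 0.1   0.57 -1.2   1.91  0.62  1.09 -1.28]
dp [6.95, 3.38, 13.62] dr [0.238, 0.007, 0.001] rows 3.0
```

>>> {"api": "drive_tool", "payload": {"dp": [[4,1,2],[7,2.5,6],[7,3.4,10],[7,3.4,13.6],[7,3.4,13.6]], "dr": [[0.1,0,0],[0.2,0,0],[0.238,0.007,0],[0.238,0.007,0],[0.238,0.007,0]], "jaw": [0,0,0,0,0]}}

```text
time_s: 31.9
eef_pos: [0.4235, 0.3049, 0.1946]
tcp_rot: [-2.033, -2.176, 0.253]
force: [-0.6, 0.2, -1.0]
gripper_width: 0.199
```

```bash
python3 - <<'E'
from h import *
shot("scene","s37",(360,180,520,320),4.5);p=shot("wrist","w37");st();go(-18,0,45,12.8)
E
```

```text
scoop o [0.4238 0.3075 0.0886] lip [0.4559 0.3098 0.0813] back [0.3917 0.3053 0.0959] yaw,pitch,roll [ 4.  12.8  0.1]
in tray: lip [-17.6   1.   81.3] back [-81.9   0.9  95.9]
t 32.0 F [ 0.3  0.9 -0.8] w 0.203 q [-0.09  0.92 -1.07  1.73  0.67  1.13 -1.29]
dp [-0.08, 0.76, 3.55] dr [0.0, -0.001, 0.001] rows 1.0
```

```bash
python3 - <<'E'
from h import *
p=shot("wrist","w38",(280,90,640,290),2.2);info()
for uv in[(291,113),(306,123),(625,264)]:
    print(uv,(intray(p2w(p,uv,.052)[0])*1000).round(1))
E
```

```text
t 32.05 p [0.4242 0.3079 0.1987] xaxis yaw 93.97 z [-0.2195 -0.0134 -0.9755] F [-0.29 -0.33 -1.17] w 0.203 q [-0.09  0.92 -1.07  1.73  0.67  1.13 -1.29]
(291, 113) [-105.5   58.9   52. ]
(306, 123) [-93.3  51.4  52. ]
(625, 264) [145.2 -44.   52. ]
```

```bash
sed -i 's/^TO=.*;TY/TO=np.array([.4740,.3128,0]);TY/' h.py; python3 - <<'E'
from h import *
st();go(-18,0,35,12.8);go(-18,0,10,12.8)
E
```

```text
scoop o [0.4242 0.3081 0.0893] lip [0.4563 0.3103 0.082 ] back [0.392  0.3058 0.0965] yaw,pitch,roll [ 4.  12.7  0.1]
in tray: lip [-17.9  -1.3  82. ] back [-82.2  -1.4  96.5]
t 32.05 F [-0.3 -0.3 -1.2] w 0.203 q [-0.09  0.92 -1.07  1.73  0.67  1.13 -1.29]
dp [0.15, 1.04, 4.58] dr [0.002, -0.002, 0.002] rows 1.0
dp [0.14, 1.59, 7.02] dr [0.002, -0.002, 0.002] rows 2.0
```

>>> {"api": "drive_tool", "payload": {"dp": [[0.15,0.6,2.5],[0.15,1.1,4.6],[0.15,1.4,6],[0.15,1.6,6.9],[0.15,1.6,6.9]], "dr": [[0,0,0],[0,0,0],[0,0,0],[0,0,0],[0,0,0]], "jaw": [0,0,0,0,0]}}

```text
time_s: 32.67
eef_pos: [0.4244, 0.3094, 0.1276]
tcp_rot: [-2.032, -2.178, 0.242]
force: [-0.1, -0.5, -1.6]
gripper_width: 0.202
```

```bash
python3 - <<'E'
from h import *
shot("scene","s39",(360,180,520,320),4.5);p=shot("wrist","w39");st();go(10,0,8,8);go(40,0,7.5,2)
E
```

```text
scoop o [0.4246 0.3103 0.0189] lip [0.4567 0.3125 0.0117] back [0.3925 0.308  0.0261] yaw,pitch,roll [ 4.  12.7  0.2]
in tray: lip [-17.2   0.9  11.7] back [-81.6   0.8  26.1]
t 32.77 F [ 0.8  0.2 -1.2] w 0.206 q [-0.12  1.01 -1.    1.77  0.76  1.01 -1.34]
dp [-0.06, 1.88, 0.26] dr [-0.082, -0.002, 0.002] rows 1.0
dp [-0.06, 3.79, 0.39] dr [-0.186, -0.003, 0.002] rows 1.0
```

```bash
python3 - <<'E'
from h import *
for x,z,p in((-8,9,11),(2,8,9),(12,7.5,8),(22,7,6),(32,7,5)): go(x,0,z,p)
E
```

```text
dp [-0.05, 0.65, 0.23] dr [-0.029, -0.002, 0.002] rows 1.0
dp [-0.05, 1.28, 0.32] dr [-0.064, -0.002, 0.002] rows 1.0
dp [-0.06, 2.09, 0.26] dr [-0.082, -0.002, 0.002] rows 1.0
dp [-0.06, 2.73, 0.33] dr [-0.117, -0.003, 0.002] rows 1.0
dp [-0.06, 3.53, 0.23] dr [-0.134, -0.003, 0.002] rows 1.0
```

>>> {"api": "drive_tool", "payload": {"dp": [[-0.05,0.65,0.23],[-0.05,1.28,0.32],[-0.05,2.1,0.26],[-0.05,2.75,0.33],[-0.05,3.5,0.24]], "dr": [[-0.03,0,0],[-0.064,0,0],[-0.082,0,0],[-0.117,0,0],[-0.134,0,0]], "jaw": [0,0,0,0,0]}}

```text
time_s: 33.4
eef_pos: [0.4581, 0.3118, 0.1183]
tcp_rot: [-2.1, -2.253, 0.095]
force: [-0.1, -0.8, -2.1]
gripper_width: 0.204
```

```bash
python3 - <<'E'
from h import *
shot("scene","s40",(360,180,520,320),4.5);p=shot("wrist","w40");st()
for x,z,p in((40,7,4),(48,7,2.5),(56,6.5,1.5),(64,6.5,1),(70,6.5,0.5)): go(x,0,z,p)
E
```

```text
scoop o [0.4736 0.3131 0.0099] lip [0.5064 0.3154 0.0071] back [0.4408 0.3109 0.0127] yaw,pitch,roll [4.  4.9 0.1]
in tray: lip [32.5  0.4  7.1] back [-33.3   0.3  12.7]
t 33.5 F [-1.   0.6 -1. ] w 0.204 q [-0.15  0.98 -0.93  1.8   0.89  0.93 -1.42]
dp [-0.01, 0.58, 0.04] dr [-0.016, -0.003, 0.001] rows 1.0
dp [-0.01, 1.1, 0.12] dr [-0.042, -0.003, 0.001] rows 1.0
dp [-0.01, 1.72, 0.21] dr [-0.06, -0.003, 0.001] rows 1.0
dp [-0.01, 2.43, 0.2] dr [-0.069, -0.003, 0.001] rows 1.0
dp [-0.01, 2.94, 0.21] dr [-0.077, -0.003, 0.001] rows 1.0
```

>>> {"api": "drive_tool", "payload": {"dp": [[0,0.6,0.05],[0,1.1,0.12],[0,1.7,0.21],[0,2.4,0.2],[0,2.9,0.21]], "dr": [[-0.016,0,0],[-0.042,0,0],[-0.06,0,0],[-0.069,0,0],[-0.077,0,0]], "jaw": [0,0,0,0,0]}}

```text
time_s: 34.12
eef_pos: [0.4878, 0.3139, 0.1137]
tcp_rot: [-2.138, -2.291, 0.007]
force: [-2.0, 1.1, 0.4]
gripper_width: 0.203
```

```bash
python3 - <<'E'
from h import *
shot("scene","s41",(360,180,520,320),4.5);p=shot("wrist","w41");st()
for x,z,p in((74,6.5,0),(80,6.5,0),(86,6.5,0),(92,6.5,0)): go(x,0,z,p)
E
```

```text
scoop o [0.5109 0.3157 0.0067] lip [0.5438 0.318  0.0064] back [0.478  0.3135 0.007 ] yaw,pitch,roll [3.9 0.5 0.2]
in tray: lip [70.   0.4  6.4] back [4.  0.4 7. ]
t 34.23 F [-0.6 -0.3 -1.6] w 0.201 q [-0.17  0.98 -0.9   1.79  0.96  0.89 -1.45]
dp [-0.01, 0.31, 0.04] dr [-0.009, -0.003, 0.0] rows 1.0
dp [-0.01, 0.91, 0.03] dr [-0.009, -0.003, 0.0] rows 1.0
dp [-0.01, 1.51, 0.03] dr [-0.009, -0.003, 0.0] rows 1.0
dp [-0.01, 2.11, 0.02] dr [-0.009, -0.003, 0.0] rows 1.0
```

>>> {"api": "drive_tool", "payload": {"dp": [[0,0.3,0.03],[0,0.7,0.03],[0,1.1,0.03],[0,1.5,0.03],[0,1.5,0.03]], "dr": [[-0.009,-0.003,0],[-0.009,-0.003,0],[-0.009,-0.003,0],[-0.009,-0.003,0],[-0.009,-0.003,0]], "jaw": [0,0,0,0,0]}}

```text
time_s: 34.85
eef_pos: [0.5037, 0.3147, 0.1132]
tcp_rot: [2.145, 2.294, 0.001]
force: [0.1, 0.0, -2.7]
gripper_width: 0.203
```

```bash
python3 - <<'E'
from h import *
p=shot("wrist","w42");st();shot("scene","s42",(360,180,520,320),4.5)
for x,z,p in((92,6.5,0),(96,6.5,0),(100,7,-3)): go(x,0,z,p)
E
```

```text
scoop o [0.5272 0.3163 0.0065] lip [0.5602 0.3186 0.0065] back [0.4943 0.3141 0.0064] yaw,pitch,roll [ 3.9 -0.  -0. ]
in tray: lip [86.4 -0.1  6.5] back [20.4 -0.1  6.4]
t 34.9 F [-0.3  0.2 -2.1] w 0.206 q [-0.16  0.98 -0.89  1.75  0.96  0.91 -1.42]
dp [-0.0, 0.59, -0.0] dr [0.0, 0.0, 0.0] rows 1.0
dp [-0.0, 0.99, -0.0] dr [0.0, 0.0, 0.0] rows 1.0
dp [-0.0, 0.84, 0.26] dr [-0.052, 0.0, 0.0] rows 1.0
```

>>> {"api": "drive_tool", "payload": {"dp": [[0,0.3,0],[0,0.6,0],[0,1,0],[0,1,0]], "dr": [[0,0,0],[0,0,0],[0,0,0],[0,0,0]], "jaw": [0,0,0,0]}}

```text
time_s: 35.45
eef_pos: [0.5135, 0.3154, 0.1132]
tcp_rot: [2.145, 2.295, 0.001]
force: [-0.6, 0.5, -2.5]
gripper_width: 0.203
```

```bash
python3 - <<'E'
from h import *
p=shot("wrist","w43");st();shot("scene","s43",(360,180,520,320),4.5)
for x,z,p in((97,11,-5),(96,18,-10),(95,28,-16),(94,40,-20),(90,60,-22)): go(x,0,z,p)
E
```

```text
scoop o [0.5372 0.3171 0.0064] lip [0.5701 0.3193 0.0065] back [0.5043 0.3148 0.0064] yaw,pitch,roll [ 3.9 -0.  -0. ]
in tray: lip [96.4 -0.   6.5] back [30.4 -0.   6.4]
t 35.5 F [ 0.1 -0.1 -2.1] w 0.201 q [-0.16  0.99 -0.89  1.72  0.96  0.93 -1.4 ]
dp [-0.0, -0.82, 0.08] dr [-0.087, 0.0, 0.0] rows 1.0
dp [-0.0, -1.78, -0.0] dr [-0.174, 0.0, 0.0] rows 1.0
dp [-0.0, -2.83, -0.17] dr [-0.279, 0.0, 0.0] rows 2.0
dp [-0.0, -3.52, -0.76] dr [-0.349, 0.0, 0.0] rows 2.0
dp [-0.0, -4.19, -2.44] dr [-0.384, 0.0, 0.0] rows 3.0
```

```bash
python3 - <<'E'
from h import *
for x,z,p in((96,13,-5),(95,20,-10),(94,28,-16),(93,40,-20),(90,65,-20)): go(x,0,z,p)
E
```

```text
dp [-0.0, -0.92, -0.12] dr [-0.087, 0.0, 0.0] rows 1.0
dp [-0.0, -1.88, -0.2] dr [-0.174, 0.0, 0.0] rows 1.0
dp [-0.0, -2.93, -0.17] dr [-0.279, 0.0, 0.0] rows 2.0
dp [-0.0, -3.62, -0.76] dr [-0.349, 0.0, 0.0] rows 2.0
dp [-0.0, -3.92, -3.26] dr [-0.349, 0.0, 0.0] rows 2.0
```

>>> {"api": "drive_tool", "payload": {"dp": [[0,-0.9,-0.12],[0,-1.9,-0.2],[0,-2.9,-0.2],[0,-3.6,-0.76],[0,-3.9,-1.8]], "dr": [[-0.087,0,0],[-0.174,0,0],[-0.28,0,0],[-0.35,0,0],[-0.35,0,0]], "jaw": [0,0,0,0,0]}}

```text
time_s: 36.17
eef_pos: [0.4718, 0.3134, 0.1312]
tcp_rot: [1.961, 2.111, 0.369]
force: [-0.2, -0.1, -1.7]
gripper_width: 0.203
```

```bash
python3 - <<'E'
from h import *
p=shot("wrist","w44");st();shot("scene","s44",(360,180,520,320),4.5)
go(80,0,130,-20)
E
```

```text
scoop o [0.5322 0.3182 0.0408] lip [0.5632 0.3204 0.0521] back [0.5013 0.316  0.0295] yaw,pitch,roll [  4.1 -20.    0. ]
in tray: lip [89.5  1.5 52.1] back [27.5  1.3 29.5]
t 36.23 F [-0.2  0.  -0.6] w 0.203 q [-0.39  0.82 -0.67  2.1   1.54  0.71 -2.17]
dp [-0.1, 1.68, -7.71] dr [0.002, -0.001, 0.0] rows 2.0
```

```bash
cat >> h.py <<'E'
def gor(x,y,z,pitch,roll,yaw=None):
    # lip centre target with roll about scoop x (deg)
    Rs=R.from_euler('ZYX',[TY if yaw is None else yaw,pitch,roll],degrees=True)
    tcp=tray(x/1000,y/1000,z/1000)+Rs.apply(np.array([-.024,0,.1068])-np.array([.033,0,0]))
    return rel(tcp,R.from_matrix(Rs.as_matrix()@M_ts))
E
python3 - <<'E'
from h import *
gor(88,-3,46,-22,0);gor(88,-3,48,-22,-6);gor(88,-3,48,-22,-12)
E
```

```text
dp [-0.41, -0.83, 0.66] dr [-0.033, -0.001, 0.0] rows 1.0
dp [0.71, -0.76, 0.53] dr [-0.033, -0.106, 0.002] rows 1.0
dp [1.81, -0.75, 0.7] dr [-0.033, -0.211, 0.004] rows 2.0
```

>>> {"api": "drive_tool", "payload": {"dp": [[-0.4,-0.8,0.66],[0.7,-0.76,0.53],[1.8,-0.75,0.7],[1.8,-0.75,0.7]], "dr": [[-0.033,0,0],[-0.033,-0.106,0.002],[-0.033,-0.21,0.004],[-0.033,-0.21,0.004]], "jaw": [0,0,0,0]}}

```text
time_s: 36.78
eef_pos: [0.4708, 0.3389, 0.1282]
tcp_rot: [1.899, 1.952, 0.209]
force: [-6.2, 2.6, 25.9]
gripper_width: 0.198
```

```bash
python3 - <<'E'
from h import *
p=shot("wrist","w45");st();shot("scene","s45",(360,180,520,320),4.5)
gor(86,-3,60,-24,0);gor(80,-3,110,-24,0)
E
```

```text
scoop o [0.5344 0.3215 0.0407] lip [0.5648 0.3235 0.0533] back [0.504  0.3195 0.0281] yaw,pitch,roll [  3.8 -22.5 -11.4]
in tray: lip [91.3  4.5 53.3] back [30.4  4.6 28.1]
t 36.83 F [-5.8  3.5 25.6] w 0.203 q [-0.58  0.86 -0.59  1.97  1.33  0.9  -2.09]
dp [-2.94, -0.53, -0.3] dr [-0.027, 0.199, 0.001] rows 2.0
dp [-3.9, 0.83, -5.05] dr [-0.027, 0.199, 0.001] rows 2.0
```

```bash
python3 - <<'E'
from h import *
gor(85,-5,62,-22,-11);gor(80,-7,62,-22,-5);gor(80,-7,64,-20,-14)
E
```

```text
dp [-1.19, -0.18, -0.89] dr [0.008, 0.007, -0.003] rows 1.0
dp [-2.54, -0.64, -0.97] dr [0.008, 0.111, -0.003] rows 1.0
dp [-0.94, -0.2, -1.39] dr [0.042, -0.046, -0.011] rows 1.0
```

>>> {"api": "drive_tool", "payload": {"dp": [[-0.3,-0.1,-0.5],[-1.2,-0.2,-0.9],[-1.2,-0.2,-0.9]], "dr": [[0,0,0],[0.008,0.007,0],[0.008,0.007,0]], "jaw": [0,0,0]}}

```text
time_s: 37.25
eef_pos: [0.4659, 0.327, 0.1381]
tcp_rot: [1.909, 1.96, 0.21]
force: [0.7, 1.7, -2.3]
gripper_width: 0.203
```

```bash
python3 - <<'E'
from h import *
p=shot("wrist","w46");st();shot("scene","s46",(360,180,520,320),4.5)
gor(82,-8,62,-18,-16);
E
```

```text
scoop o [0.5286 0.3108 0.0496] lip [0.5591 0.3128 0.0619] back [0.4981 0.3089 0.0372] yaw,pitch,roll [  3.7 -22.  -10.9]
in tray: lip [85.  -5.8 61.9] back [23.8 -5.5 37.2]
t 37.3 F [ 0.2  1.5 -1.7] w 0.208 q [-0.56  0.83 -0.6   2.    1.32  0.89 -2.09]
dp [0.6, 0.46, -0.41] dr [0.067, -0.087, -0.02] rows 1.0
```

```bash
python3 - <<'E'
from h import *
shot("scene","s47",(330,180,520,340),4);p=shot("wrist","w47")
E
python3 - <<'E'
from h import *
p=shot("wrist","w48");s=shot("scene","s48",(440,230,490,290),10);st()
a=p2w(p,(407,126),0)[0];oa=p["T"][:3,3];da=(a-oa)/np.linalg.norm(a-oa)
b=p2w(s,(461.5,269),0)[0];ob=s["T"][:3,3];db=(b-ob)/np.linalg.norm(b-ob)
A=np.c_[da,-db];t=np.linalg.lstsq(A,ob-oa,rcond=None)[0];P1=oa+t[0]*da;P2=ob+t[1]*db
print(P1,P2,(intray((P1+P2)/2)*1000).round(1))
o,Rs=scoop_now()
print("ball in scoop",(Rs.inv().apply((P1+P2)/2-o)*1000).round(1))
E
```

```text
scoop o [0.5285 0.3109 0.0493] lip [0.559  0.3129 0.0617] back [0.4979 0.3089 0.0369] yaw,pitch,roll [  3.7 -22.  -11. ]
in tray: lip [84.8 -5.7 61.7] back [23.6 -5.5 36.9]
t 37.55 F [ 1.   0.2 -2.4] w 0.201 q [-0.56  0.83 -0.6   2.    1.32  0.89 -2.09]
[0.54907263 0.36989013 0.06768481] [0.54926042 0.37284455 0.06689779] [79.  53.3 67.3]
scoop o [0.5285 0.3109 0.0493] lip [0.559  0.3129 0.0617] back [0.4979 0.3089 0.0369] yaw,pitch,roll [  3.7 -22.  -11. ]
ball in scoop [29.5 56.5 18.5]
```

```bash
python3 - <<'E'
from h import *
gor(84,-7,85,-22,-5);gor(82,-5,115,-22,0);gor(95,35,130,-22,0);gor(110,80,130,-22,0);gor(113,118,125,-22,0)
E
```

```text
dp [-1.69, 0.8, -2.07] dr [-0.0, 0.105, -0.003] rows 1.0
dp [-2.95, 1.74, -4.77] dr [-0.0, 0.193, -0.003] rows 2.0
dp [0.8, 3.5, -6.42] dr [-0.0, 0.193, -0.003] rows 2.0
dp [5.33, 4.87, -6.73] dr [-0.0, 0.193, -0.003] rows 2.0
dp [9.17, 4.95, -6.9] dr [-0.0, 0.193, -0.003] rows 2.0
```

>>> {"api": "drive_tool", "payload": {"dp": [[-1.7,0.8,-2.1],[-3,1.7,-4.8],[0.8,3.5,-6.4],[5.3,4.9,-6.7],[9.2,4.9,-6.9]], "dr": [[0,0.1,0],[0,0.19,0],[0,0.19,0],[0,0.19,0],[0,0.19,0]], "jaw": [0,0,0,0,0]}}

```text
time_s: 38.17
eef_pos: [0.487, 0.4323, 0.2026]
tcp_rot: [1.951, 2.075, 0.403]
force: [0.9, -0.1, -1.4]
gripper_width: 0.205
```

```bash
python3 - <<'E'
from h import *
s=shot("scene","s49",(380,180,530,330),5);p=shot("wrist","w49");st()
gor(113,118,77,-22,0)
E
```

```text
scoop o [0.5455 0.4415 0.1116] lip [0.5761 0.4436 0.1239] back [0.515  0.4395 0.0993] yaw,pitch,roll [  3.9 -21.9   0.2]
in tray: lip [110.7 123.5 123.9] back [ 49.5 123.6  99.3]
t 38.27 F [-0.7 -0.1 -1.7] w 0.205 q [-0.55  0.78 -0.69  1.81  1.19  0.85 -1.87]
dp [-0.54, -1.56, 4.45] dr [-0.002, -0.003, -0.001] rows 1.0
```

```bash
python3 - <<'E'
from h import *
gor(112,121,100,-22,0);gor(112,119,77,-22,0)
E
```

```text
dp [-0.23, -0.8, 2.28] dr [-0.002, -0.003, -0.001] rows 1.0
dp [-0.44, -1.65, 4.41] dr [-0.002, -0.003, -0.001] rows 1.0
```

>>> {"api": "drive_tool", "payload": {"dp": [[-0.2,-0.8,2.3],[-0.4,-1.6,4.4],[-0.4,-1.6,4.4]], "dr": [[0,0,0],[0,0,0],[0,0,0]], "jaw": [0,0,0]}}

```text
time_s: 38.65
eef_pos: [0.4849, 0.4304, 0.1526]
tcp_rot: [1.948, 2.086, 0.397]
force: [0.5, -0.0, -1.9]
gripper_width: 0.199
```

```bash
python3 - <<'E'
from h import *
s=shot("scene","s50",(380,180,530,330),5);p=shot("wrist","w50");st()
gor(112,106,77,-22,0);gor(112,98,78,-22,0)
E
```

```text
scoop o [0.5474 0.4371 0.0649] lip [0.5779 0.4392 0.0772] back [0.5168 0.435  0.0526] yaw,pitch,roll [  3.9 -21.9   0.1]
in tray: lip [112.3 119.   77.2] back [ 51.  119.   52.6]
t 38.75 F [ 0.5 -0.2 -1.5] w 0.201 q [-0.57  0.84 -0.64  1.85  1.3   0.79 -1.99]
dp [-1.29, -0.06, 0.02] dr [-0.002, -0.002, -0.001] rows 1.0
dp [-2.08, -0.02, -0.07] dr [-0.002, -0.002, -0.001] rows 1.0
```

Good placement: the left side wall is outboard of the ball. Push inward.

>>> {"api": "drive_tool", "payload": {"dp": [[-0.6,0,0],[-1.2,0,0],[-1.7,0,0],[-2.2,0,-0.1],[-2.2,0,-0.5]], "dr": [[0,0,0],[0,0,0],[0,0,0],[0,0,0],[0,0,0]], "jaw": [0,0,0,0,0]}}

```text
time_s: 39.38
eef_pos: [0.4853, 0.4097, 0.1597]
tcp_rot: [1.949, 2.085, 0.404]
force: [-0.2, -0.2, -1.6]
gripper_width: 0.206
```

```bash
python3 - <<'E'
from h import *
s=shot("scene","s51",(380,180,530,330),5);p=shot("wrist","w51");st()
E
```

```text
scoop o [0.5469 0.4157 0.0702] lip [0.5774 0.4178 0.0825] back [0.5163 0.4136 0.0579] yaw,pitch,roll [  3.9 -21.9   0.2]
in tray: lip [110.3  97.7  82.5] back [49.1 97.7 57.9]
t 39.48 F [ 1.1  0.1 -2.3] w 0.206 q [-0.54  0.82 -0.64  1.89  1.32  0.77 -2.  ]
```

```bash
cat >> h.py <<'E'
def gow(lip,yaw,pitch):
    t,r=scoop_tool(np.array(lip),yaw,pitch);return rel(t,r)
E
python3 - <<'E'
from h import *
for l,y in(((.575,.418,.12),3.9),((.573,.40,.17),3.9),((.57,.37,.21),3.9),((.568,.33,.23),2),((.566,.29,.23),0)): gow(l,y,-22)
E
```

```text
dp [0.08, 1.16, -3.56] dr [-0.002, -0.003, -0.001] rows 1.0
dp [-1.69, 2.72, -8.33] dr [-0.002, -0.003, -0.001] rows 2.0
dp [-4.65, 3.75, -12.23] dr [-0.002, -0.003, -0.001] rows 3.0
dp [-8.31, 4.06, -14.28] dr [-0.002, -0.015, 0.03] rows 3.0
dp [-11.96, 3.64, -14.46] dr [-0.002, -0.028, 0.063] rows 4.0
```

>>> {"api": "drive_tool", "payload": {"dp": [[0,1.2,-3.5],[-1.7,2.7,-8],[-4.6,3.7,-12],[-8.3,4,-14.3],[-12,3.6,-14.5]], "dr": [[0,0,0],[0,0,0],[0,0,0],[0,-0.015,0.03],[0,-0.028,0.063]], "jaw": [0,0,0,0,0]}}

```text
time_s: 40.1
eef_pos: [0.4728, 0.2899, 0.3103]
tcp_rot: [2.013, 2.01, 0.396]
force: [0.6, -0.8, -1.4]
gripper_width: 0.2
```

```bash
python3 - <<'E'
from h import *
st();p=shot("wrist","w52")
for l,y in(((.564,.25,.23),-2),((.562,.20,.23),-4),((.56,.15,.23),-6),((.56,.10,.23),-8),((.56,.07,.23),-8)): gow(l,y,-22)
E
```

```text
scoop o [0.5352 0.2902 0.2203] lip [0.5658 0.2901 0.2327] back [0.5046 0.2903 0.2079] yaw,pitch,roll [ -0.1 -22.1   0.2]
in tray: lip [ 90.  -28.8 232.7] back [ 29.  -24.6 207.9]
t 40.1 F [ 0.6 -0.8 -1.4] w 0.2 q [-0.27  0.5  -0.77  1.98  0.99  0.81 -1.67]
dp [-2.92, -0.15, 0.04] dr [-0.0, -0.004, 0.027] rows 1.0
dp [-7.6, -0.3, 0.01] dr [-0.0, -0.017, 0.059] rows 2.0
dp [-12.28, -0.43, -0.01] dr [-0.0, -0.03, 0.092] rows 2.0
dp [-16.95, -0.37, 0.05] dr [0.0, -0.043, 0.124] rows 3.0
dp [-19.95, -0.35, 0.08] dr [0.0, -0.043, 0.124] rows 4.0
```

>>> {"api": "drive_tool", "payload": {"dp": [[-3.5,-0.15,0],[-8,-0.3,0],[-12.3,-0.4,0],[-16,-0.4,0],[-19,-0.4,0]], "dr": [[0,-0.004,0.027],[0,-0.017,0.059],[0,-0.03,0.09],[0,-0.043,0.124],[0,-0.043,0.124]], "jaw": [0,0,0,0,0]}}

```text
time_s: 40.78
eef_pos: [0.4672, 0.0913, 0.3083]
tcp_rot: [2.135, 1.856, 0.361]
force: [0.9, -0.7, -2.4]
gripper_width: 0.206
```

```bash
python3 - <<'E'
from h import *
st()
for l,p in(((.56,.06,.22),-22),((.565,.03,.21),-22),((.568,.010,.20),-20),((.568,.009,.19),-16),((.568,.009,.18),-14)): gow(l,-8,p)
E
```

```text
scoop o [0.5289 0.0826 0.2182] lip [0.5592 0.0784 0.2306] back [0.4986 0.0869 0.2059] yaw,pitch,roll [ -8. -22.  -0.]
in tray: lip [  69.  -239.7  230.6] back [   9.2 -227.1  205.9]
t 40.77 F [ 0.9 -0.7 -2.4] w 0.206 q [ 0.11  0.36 -0.72  2.21  1.01  0.57 -1.54]
dp [-1.81, -0.08, 1.11] dr [0.0, 0.0, 0.0] rows 1.0
dp [-4.71, 0.39, 2.38] dr [0.0, 0.0, 0.0] rows 1.0
dp [-6.65, 0.92, 3.33] dr [0.035, 0.0, 0.0] rows 2.0
dp [-6.75, 1.33, 3.92] dr [0.105, 0.0, 0.0] rows 2.0
dp [-6.75, 1.35, 4.69] dr [0.14, 0.0, 0.0] rows 2.0
```

>>> {"api": "drive_tool", "payload": {"dp": [[-1.8,0,1.1],[-4.7,0.4,2.4],[-6.6,0.9,3.3],[-6.7,1.3,3.9],[-6.7,1.3,3.9]], "dr": [[0,0,0],[0,0,0],[0.035,0,0],[0.1,0,0],[0.1,0,0]], "jaw": [0,0,0,0,0]}}

```text
time_s: 41.4
eef_pos: [0.4856, 0.0213, 0.2771]
tcp_rot: [2.201, 1.91, 0.276]
force: [0.2, -0.4, -1.7]
gripper_width: 0.204
```

```bash
python3 - <<'E'
from h import *
s=shot("scene","s53",(250,130,400,290),4.5);p=shot("wrist","w53");st()
for l,p in(((.568,.009,.17),-12),((.568,.009,.155),-6),((.568,.009,.147),0),((.568,.009,.145),8),((.568,.009,.143),14)): gow(l,-8,p)
E
```

```text
scoop o [0.5366 0.0144 0.1813] lip [0.568  0.01   0.1906] back [0.5053 0.0187 0.172 ] yaw,pitch,roll [ -7.9 -16.3  -0. ]
in tray: lip [  73.2 -308.5  190.6] back [  11.2 -295.5  172. ]
t 41.5 F [ 0.   0.8 -1.9] w 0.203 q [ 0.31  0.45 -0.74  2.17  0.91  0.55 -1.25]
dp [-0.09, 0.26, 1.58] dr [0.076, 0.0, 0.001] rows 1.0
dp [-0.09, 1.02, 2.57] dr [0.18, 0.0, 0.001] rows 1.0
dp [-0.1, 2.02, 3.01] dr [0.285, 0.0, 0.001] rows 2.0
dp [-0.1, 3.64, 2.98] dr [0.425, 0.0, 0.001] rows 3.0
dp [-0.1, 4.85, 3.15] dr [0.53, 0.0, 0.001] rows 3.0
```

>>> {"api": "drive_tool", "payload": {"dp": [[0,0.3,1.6],[0,1,2.6],[0,2,3],[0,3,3],[0,3,3]], "dr": [[0.076,0,0],[0.18,0,0],[0.285,0,0],[0.37,0,0],[0.37,0,0]], "jaw": [0,0,0,0,0]}}

```text
time_s: 42.12
eef_pos: [0.5224, 0.0168, 0.2562]
tcp_rot: [-2.324, -2.02, 0.084]
force: [-0.4, 0.5, -2.2]
gripper_width: 0.202
```

```bash
python3 - <<'E'
from h import *
s=shot("scene","s54",(250,130,400,290),4.5);p=shot("wrist","w54");st()
for l,p in(((.57,.009,.143),12),((.57,.009,.141),18),((.57,.009,.14),25),((.57,.009,.14),32),((.57,.009,.14),40)): gow(l,-8,p)
E
```

```text
scoop o [0.5347 0.0148 0.148 ] lip [0.5673 0.0103 0.1453] back [0.5021 0.0193 0.1508] yaw,pitch,roll [-7.8  4.8 -0.1]
in tray: lip [  72.5 -308.1  145.3] back [   8.1 -294.7  150.8]
t 42.23 F [-0.7 -0.1 -1.1] w 0.201 q [ 0.39  0.7  -0.86  1.78  0.56  1.03 -0.83]
dp [-0.11, 1.69, -0.43] dr [0.126, 0.002, 0.003] rows 1.0
dp [-0.11, 2.91, -0.62] dr [0.23, 0.002, 0.002] rows 2.0
dp [-0.12, 4.37, -0.81] dr [0.352, 0.003, 0.002] rows 2.0
dp [-0.12, 5.84, -0.92] dr [0.475, 0.003, 0.002] rows 3.0
dp [-0.12, 7.53, -0.83] dr [0.614, 0.003, 0.002] rows 4.0
```

```bash
python3 - <<'E'
from h import *
for l,p in(((.575,.0115,.145),8),((.578,.0115,.143),14),((.578,.0115,.14),22),((.578,.0115,.14),30),((.578,.0115,.14),38)): gow(l,-8,p)
E
```

```text
dp [0.21, 1.35, -0.34] dr [0.056, 0.002, 0.003] rows 1.0
dp [0.25, 2.84, -0.63] dr [0.16, 0.002, 0.003] rows 1.0
dp [0.24, 4.5, -0.77] dr [0.3, 0.003, 0.002] rows 2.0
dp [0.24, 6.17, -0.97] dr [0.44, 0.003, 0.002] rows 3.0
dp [0.23, 7.86, -0.94] dr [0.579, 0.003, 0.002] rows 4.0
```

>>> {"api": "drive_tool", "payload": {"dp": [[0.2,1.3,-0.3],[0.25,2.8,-0.6],[0.25,4.5,-0.8],[0.25,6.2,-1],[0.25,7.9,-0.95]], "dr": [[0.056,0,0],[0.16,0,0],[0.3,0,0],[0.44,0,0],[0.58,0,0]], "jaw": [0,0,0,0,0]}}

```text
time_s: 42.85
eef_pos: [0.5994, 0.0089, 0.2605]
tcp_rot: [-1.946, -1.696, 0.589]
force: [0.6, 0.3, -1.1]
gripper_width: 0.203
```

```bash
python3 - <<'E'
from h import *
s=shot("scene","s55",(250,130,400,290),4.5);p=shot("wrist","w55");st()
E
```

```text
scoop o [0.5533 0.0148 0.1556] lip [0.579  0.0112 0.1352] back [0.5277 0.0185 0.176 ] yaw,pitch,roll [-8.2 38.2 -0.4]
in tray: lip [  84.2 -308.1  135.2] back [  33.5 -297.2  176. ]
t 42.95 F [ 0.3 -0.7 -2.5] w 0.207 q [ 0.22  1.09 -0.78  0.95  0.36  1.89 -0.56]
```

```bash
python3 - <<'E'
from h import *
for l,p,y in(((.575,.0115,.155),28,-8),((.565,.0115,.17),18,-8),((.55,.03,.20),8,-8),((.54,.06,.21),6,-6),((.53,.11,.21),6,-4)): gow(l,y,p)
E
```

```text
dp [-0.1, -3.35, -0.13] dr [-0.179, 0.005, -0.002] rows 1.0
dp [-0.24, -6.59, 0.76] dr [-0.353, 0.005, -0.002] rows 2.0
dp [1.38, -11.08, 1.16] dr [-0.528, 0.005, -0.001] rows 3.0
dp [4.05, -13.02, 1.6] dr [-0.563, -0.008, -0.034] rows 4.0
dp [8.7, -14.35, 2.61] dr [-0.563, -0.021, -0.066] rows 4.0
```

>>> {"api": "drive_tool", "payload": {"dp": [[-0.1,-3.3,-0.2],[-0.2,-6.6,0.6],[1.4,-11,1],[4,-13,1.5],[8.7,-14.3,2.6]], "dr": [[-0.18,0,0],[-0.35,0,0],[-0.52,0,0],[-0.56,0,-0.03],[-0.56,-0.02,-0.066]], "jaw": [0,0,0,0,0]}}

```text
time_s: 43.58
eef_pos: [0.4821, 0.1116, 0.3237]
tcp_rot: [-2.245, -2.092, 0.111]
force: [1.6, 1.4, -2.3]
gripper_width: 0.202
```

```bash
python3 - <<'E'
from h import *
s=shot("scene","s56",(250,130,400,290),4.5);t=shot("top","t56",(160,70,480,320),2.4);st()
for l,p,y in(((.50,.17,.20),8,-2),((.475,.23,.18),10,1),((.465,.28,.15),12.8,3.9)): gow(l,y,p)
go(-18,0,85,12.8)
E
```

```text
scoop o [0.4937 0.1191 0.2155] lip [0.5265 0.1172 0.2121] back [0.4609 0.1209 0.2189] yaw,pitch,roll [-3.3  5.9  0.2]
in tray: lip [  39.1 -198.8  212.1] back [ -26.1 -190.5  218.9]
t 43.67 F [ 0.3 -0.8 -0.7] w 0.203 q [ 0.24  0.59 -0.93  1.74  0.44  1.14 -0.88]
dp [5.06, -2.41, 1.33] dr [0.037, -0.006, -0.023] rows 1.0
dp [10.71, -4.64, 3.45] dr [0.072, -0.014, -0.074] rows 2.0
dp [15.52, -5.05, 6.36] dr [0.121, -0.024, -0.124] rows 3.0
dp [18.59, -5.45, 12.94] dr [0.121, -0.024, -0.124] rows 4.0
```

>>> {"api": "drive_tool", "payload": {"dp": [[5,-2.4,1],[10.7,-4.6,3],[15.5,-5,6.3],[18.6,-5.4,10],[18.6,-5.4,12.9]], "dr": [[0.037,0,-0.02],[0.072,-0.014,-0.074],[0.12,-0.024,-0.124],[0.12,-0.024,-0.124],[0.12,-0.024,-0.124]], "jaw": [0,0,0,0,0]}}

```text
time_s: 44.3
eef_pos: [0.4219, 0.3119, 0.202]
tcp_rot: [-2.027, -2.185, 0.24]
force: [-0.1, -0.8, -0.2]
gripper_width: 0.199
```

```bash
python3 - <<'E'
from h import *
shot("scene");p=shot("wrist","w57");st()
go(-18,0,45,12.8);go(-16,0,12,12.8)
E
```

```text
scoop o [0.4214 0.3068 0.0909] lip [0.4535 0.3091 0.0835] back [0.3893 0.3046 0.0983] yaw,pitch,roll [ 4.1 12.9 -0.3]
in tray: lip [-20.7  -2.3  83.5] back [-85.   -2.5  98.3]
t 44.4 F [-1.6 -0.4 -1.2] w 0.2 q [-0.18  0.83 -0.86  1.73  0.51  1.03 -1.14]
dp [0.2, 1.1, 3.7] dr [-0.002, 0.005, 0.003] rows 1.0
dp [0.22, 2.04, 6.87] dr [-0.002, 0.005, 0.003] rows 2.0
```

```bash
python3 - <<'E'
from h import *
go(-18,3,45,12.8);go(-16,3,12,12.8)
E
```

```text
dp [0.5, 1.1, 3.7] dr [-0.002, 0.005, 0.003] rows 1.0
dp [0.52, 2.04, 6.87] dr [-0.002, 0.005, 0.003] rows 2.0
```

>>> {"api": "drive_tool", "payload": {"dp": [[0.5,0.6,2],[0.5,1.1,3.7],[0.5,1.6,5.5],[0.5,2,6.9],[0.5,2,6.9]], "dr": [[0,0.005,0.003],[0,0.005,0.003],[0,0.005,0.003],[0,0.005,0.003],[0,0.005,0.003]], "jaw": [0,0,0,0,0]}}

```text
time_s: 45.02
eef_pos: [0.4253, 0.3116, 0.1276]
tcp_rot: [-2.033, -2.175, 0.25]
force: [0.3, 0.7, -0.8]
gripper_width: 0.203
```

```bash
python3 - <<'E'
from h import *
shot("scene","s58",(360,180,520,320),4.5);p=shot("wrist","w58");st()
for x,z,p in((-2,9,9),(10,8,8),(22,7,6),(32,7,5),(42,7,3.5)): go(x,2,z,p)
E
```

```text
scoop o [0.4251 0.3126 0.0193] lip [0.4572 0.3147 0.0119] back [0.393  0.3104 0.0267] yaw,pitch,roll [ 3.9 12.9  0. ]
in tray: lip [-16.6   3.1  11.9] back [-80.9   3.1  26.7]
t 45.12 F [ 0.   0.4 -0.8] w 0.199 q [-0.22  0.93 -0.8   1.76  0.6   0.91 -1.19]
dp [-0.11, 0.77, 0.37] dr [-0.069, -0.0, 0.0] rows 1.0
dp [-0.11, 1.79, 0.32] dr [-0.086, -0.0, 0.0] rows 1.0
dp [-0.11, 2.63, 0.38] dr [-0.121, -0.0, 0.0] rows 1.0
dp [-0.11, 3.43, 0.28] dr [-0.138, -0.0, 0.0] rows 1.0
dp [-0.11, 4.15, 0.25] dr [-0.165, -0.0, 0.0] rows 1.0
```

>>> {"api": "drive_tool", "payload": {"dp": [[-0.2,0.8,0.35],[-0.4,1.8,0.32],[-0.5,2.6,0.38],[-0.5,3.4,0.28],[-0.5,4.2,0.25]], "dr": [[-0.069,0,0],[-0.086,0,0],[-0.121,0,0],[-0.138,0,0],[-0.165,0,0]], "jaw": [0,0,0,0,0]}}

```text
time_s: 45.75
eef_pos: [0.4671, 0.3105, 0.1169]
tcp_rot: [-2.117, -2.265, 0.066]
force: [0.4, -0.1, -1.8]
gripper_width: 0.204
```

```bash
python3 - <<'E'
from h import *
shot("scene","s59",(360,180,520,320),4.5);p=shot("wrist","w59");st()
for x,z,p in((52,7,2),(60,6.5,1),(68,6.5,0.5),(76,6.5,0),(82,6.5,0)): go(x,-2,z,p)
E
```

```text
scoop o [0.4843 0.3117 0.0089] lip [0.5171 0.3139 0.0069] back [0.4514 0.3094 0.0108] yaw,pitch,roll [3.9 3.4 0. ]
in tray: lip [43.1 -1.8  6.9] back [-22.8  -1.8  10.8]
t 45.85 F [ 0.1 -0.1 -2.5] w 0.202 q [-0.26  0.9  -0.7   1.8   0.74  0.77 -1.28]
dp [-0.02, 0.63, 0.08] dr [-0.025, -0.0, -0.0] rows 1.0
dp [-0.02, 1.24, 0.19] dr [-0.042, -0.0, -0.0] rows 1.0
dp [-0.02, 1.95, 0.2] dr [-0.051, -0.0, -0.0] rows 1.0
dp [-0.02, 2.66, 0.2] dr [-0.059, -0.0, -0.0] rows 1.0
dp [-0.02, 3.26, 0.17] dr [-0.059, -0.0, -0.0] rows 1.0
```

>>> {"api": "drive_tool", "payload": {"dp": [[0,0.6,0.08],[0,1.2,0.19],[0,1.9,0.2],[0,2.6,0.2],[0,3.2,0.17]], "dr": [[-0.025,0,0],[-0.042,0,0],[-0.051,0,0],[-0.059,0,0],[-0.059,0,0]], "jaw": [0,0,0,0,0]}}

```text
time_s: 46.48
eef_pos: [0.4987, 0.313, 0.1135]
tcp_rot: [-2.144, -2.295, 0.0]
force: [-2.6, -0.4, 2.9]
gripper_width: 0.2
```

```bash
python3 - <<'E'
from h import *
shot("scene","s60",(360,180,520,320),4.5);p=shot("wrist","w60");st()
for x,z,p in((88,6.5,0),(94,6.5,0),(98,6.5,0),(101,8,-1)): go(x,-2,z,p)
E
```

```text
scoop o [0.5236 0.3147 0.0067] lip [0.5565 0.3169 0.0067] back [0.4906 0.3125 0.0067] yaw,pitch,roll [ 3.8 -0.   0.1]
in tray: lip [82.6 -1.5  6.7] back [16.6 -1.5  6.7]
t 46.58 F [ 0.5 -0.6  1.6] w 0.207 q [-0.27  0.91 -0.67  1.77  0.79  0.75 -1.29]
dp [-0.04, 0.55, 0.02] dr [0.001, -0.001, -0.001] rows 1.0
dp [-0.04, 1.15, 0.02] dr [0.001, -0.001, -0.001] rows 1.0
dp [-0.04, 1.55, 0.02] dr [0.001, -0.001, -0.001] rows 1.0
dp [-0.04, 1.66, -0.03] dr [-0.017, -0.001, -0.001] rows 1.0
```

>>> {"api": "drive_tool", "payload": {"dp": [[-0.1,0.5,0.02],[-0.15,1.1,0.02],[-0.15,1.5,0.02],[-0.15,1.6,0.02]], "dr": [[0,0,0],[0,0,0],[0,0,0],[0,0,0]], "jaw": [0,0,0,0]}}

```text
time_s: 47.08
eef_pos: [0.515, 0.3126, 0.1135]
tcp_rot: [-2.145, -2.294, -0.0]
force: [-5.6, -2.3, 6.8]
gripper_width: 0.203
```

```bash
python3 - <<'E'
from h import *
shot("scene","s61",(360,180,520,320),4.5);p=shot("wrist","w61");st()
E
```

```text
scoop o [0.5388 0.3143 0.0067] lip [0.5717 0.3165 0.0066] back [0.5059 0.3121 0.0067] yaw,pitch,roll [3.9 0.  0.1]
in tray: lip [97.8 -2.9  6.6] back [31.8 -2.9  6.7]
t 47.17 F [-4.4 -1.   5.8] w 0.205 q [-0.25  0.92 -0.67  1.73  0.78  0.78 -1.25]
```

```bash
python3 - <<'E'
from h import *
for a in((97,-2,13,-5,0),(96,-2,21,-10,0),(95,-2,25,-14,0),(94,-2,33,-16,4),(93,-2,36,-16,9)): gor(*a)
E
```

```text
dp [0.1, -0.99, -0.09] dr [-0.088, -0.001, -0.001] rows 1.0
dp [0.1, -1.95, -0.28] dr [-0.175, -0.001, -0.001] rows 1.0
dp [0.1, -2.7, -0.13] dr [-0.245, -0.001, -0.001] rows 2.0
dp [-0.65, -3.1, -0.62] dr [-0.28, 0.069, -0.01] rows 2.0
dp [-1.57, -3.17, -0.82] dr [-0.279, 0.155, -0.023] rows 2.0
```

>>> {"api": "drive_tool", "payload": {"dp": [[0.1,-1,-0.1],[0.1,-1.95,-0.3],[0.1,-2.7,-0.2],[0.1,-2.7,-0.2]], "dr": [[-0.088,0,0],[-0.175,0,0],[-0.245,0,0],[-0.245,0,0]], "jaw": [0,0,0,0]}}

```text
time_s: 47.68
eef_pos: [0.4867, 0.3119, 0.1153]
tcp_rot: [2.018, 2.169, 0.264]
force: [-0.2, -0.6, -2.0]
gripper_width: 0.202
```

```bash
python3 - <<'E'
from h import *
shot("scene","s62",(360,180,520,320),4.5);p=shot("wrist","w62");st()
for a in((94,-2,30,-16,4),(93,-2,34,-16,9)): gor(*a)
E
```

```text
scoop o [0.5383 0.3151 0.0177] lip [0.5703 0.3172 0.0257] back [0.5064 0.3129 0.0097] yaw,pitch,roll [  3.8 -14.    0. ]
in tray: lip [96.4 -2.2 25.7] back [32.3 -2.1  9.7]
t 47.77 F [ 0.4  0.5 -1.4] w 0.202 q [-0.51  0.8  -0.36  2.01  1.2   0.44 -1.8 ]
dp [-0.74, -0.48, -0.25] dr [-0.034, 0.07, -0.002] rows 1.0
dp [-1.66, -0.48, -0.55] dr [-0.034, 0.157, -0.004] rows 1.0
```

>>> {"api": "drive_tool", "payload": {"dp": [[-0.75,-0.4,-0.25],[-1.65,-0.4,-0.55],[-1.65,-0.4,-0.55],[-1.65,-0.4,-0.55]], "dr": [[-0.034,0.07,0],[-0.034,0.157,0],[-0.034,0.157,0],[-0.034,0.157,0]], "jaw": [0,0,0,0]}}

```text
time_s: 48.28
eef_pos: [0.4877, 0.2953, 0.1202]
tcp_rot: [2.05, 2.23, 0.479]
force: [1.0, 1.4, -2.1]
gripper_width: 0.202
```

```bash
python3 - <<'E'
from h import *
shot("scene","s63",(360,180,520,320),4.5);p=shot("wrist","w63");st()
for a in((93,0,38,-14,14),(93,-2,34,-16,9),(93,-2,48,-20,0)): gor(*a)
E
```

```text
scoop o [0.5382 0.3155 0.0254] lip [0.5698 0.3175 0.0345] back [0.5065 0.3136 0.0162] yaw,pitch,roll [  3.6 -16.1   9.1]
in tray: lip [95.9 -1.8 34.5] back [32.5 -1.4 16.2]
t 48.38 F [ 0.6  1.8 -1.5] w 0.201 q [-0.41  0.77 -0.36  2.14  1.83  0.27 -2.34]
dp [-0.68, 0.21, -0.55] dr [0.037, 0.087, 0.002] rows 1.0
dp [-0.04, -0.27, -0.05] dr [0.002, -0.0, -0.005] rows 1.0
dp [1.77, -0.62, -0.83] dr [-0.068, -0.157, -0.011] rows 1.0
```

```bash
python3 - <<'E'
from h import *
for a in((93,-2,42,-19,5),(92,-2,55,-21,0),(90,-2,90,-22,0),(90,-10,130,-22,0)): gor(*a)
E
```

```text
dp [0.77, -0.6, -0.47] dr [-0.05, -0.07, -0.012] rows 1.0
dp [1.86, -0.7, -1.41] dr [-0.085, -0.157, -0.012] rows 1.0
dp [2.39, -0.1, -4.67] dr [-0.103, -0.157, -0.014] rows 2.0
dp [2.2, 1.01, -8.59] dr [-0.103, -0.157, -0.014] rows 2.0
```

>>> {"api": "drive_tool", "payload": {"dp": [[0.8,-0.6,-0.5],[1.85,-0.7,-1.4],[2.4,-0.1,-4.6],[2.2,1,-8.6],[2.2,1,-8.6]], "dr": [[-0.05,-0.07,-0.012],[-0.085,-0.157,-0.012],[-0.1,-0.157,-0.014],[-0.1,-0.157,-0.014],[-0.1,-0.157,-0.014]], "jaw": [0,0,0,0,0]}}

```text
time_s: 49.0
eef_pos: [0.473, 0.3025, 0.2103]
tcp_rot: [1.949, 2.081, 0.407]
force: [-0.4, -0.3, -1.4]
gripper_width: 0.203
```

```bash
python3 - <<'E'
from h import *
shot("scene","s64",(360,180,520,320),4.5);p=shot("wrist","w64");st()
for l,y in(((.566,.28,.17),2),((.565,.25,.21),0),((.564,.21,.23),-2),((.562,.17,.23),-4),((.56,.12,.23),-6)): gow(l,y,-22)
E
```

```text
scoop o [0.5338 0.3063 0.1174] lip [0.5643 0.3083 0.1297] back [0.5032 0.3042 0.1051] yaw,pitch,roll [  3.9 -21.9  -0. ]
in tray: lip [ 89.8 -10.6 129.7] back [ 28.5 -10.6 105.1]
t 49.1 F [ 0.  -0.1 -1.9] w 0.207 q [-0.64  0.6  -0.24  2.11  1.22  0.42 -1.88]
dp [-2.55, 1.46, -3.73] dr [-0.002, -0.012, 0.03] rows 1.0
dp [-5.21, 2.68, -7.55] dr [-0.002, -0.025, 0.063] rows 2.0
dp [-8.87, 3.11, -9.53] dr [-0.002, -0.038, 0.095] rows 3.0
dp [-12.53, 2.71, -9.69] dr [-0.002, -0.051, 0.128] rows 3.0
dp [-17.18, 2.26, -9.87] dr [-0.002, -0.064, 0.16] rows 4.0
```

>>> {"api": "drive_tool", "payload": {"dp": [[-2.5,1.5,-3.7],[-5.2,2.7,-7.5],[-8.9,3.1,-9.5],[-12.5,2.7,-9.7],[-16.5,2.3,-9.9]], "dr": [[0,-0.012,0.03],[0,-0.025,0.063],[0,-0.038,0.095],[0,-0.051,0.128],[0,-0.064,0.16]], "jaw": [0,0,0,0,0]}}

```text
time_s: 49.72
eef_pos: [0.467, 0.135, 0.3069]
tcp_rot: [2.109, 1.896, 0.362]
force: [0.4, -0.3, -2.2]
gripper_width: 0.2
```

```bash
python3 - <<'E'
from h import *
s=shot("scene","s65",(250,130,400,290),4.5);t=shot("top","t65",(160,70,480,320),2.4);st()
for l,p in(((.565,.10,.22),-22),((.57,.06,.21),-22),((.575,.03,.20),-20),((.578,.0115,.19),-16),((.578,.0115,.18),-13)): gow(l,-8,p)
E
```

```text
scoop o [0.5272 0.1223 0.2156] lip [0.5577 0.1189 0.2278] back [0.4967 0.1257 0.2035] yaw,pitch,roll [ -6.4 -21.6  -0.5]
in tray: lip [  70.3 -199.2  227.8] back [   9.9 -188.2  203.5]
t 49.83 F [ 0.1 -1.3 -2.8] w 0.197 q [-0.26  0.33 -0.35  2.19  0.84  0.48 -1.42]
dp [-1.61, 0.52, 1.12] dr [-0.006, -0.002, 0.027] rows 1.0
dp [-5.52, 1.02, 2.43] dr [-0.006, -0.002, 0.027] rows 1.0
dp [-8.44, 1.8, 3.5] dr [0.028, -0.002, 0.027] rows 2.0
dp [-10.26, 2.67, 4.28] dr [0.098, -0.001, 0.027] rows 2.0
dp [-10.27, 2.89, 4.98] dr [0.151, -0.0, 0.027] rows 2.0
```

>>> {"api": "drive_tool", "payload": {"dp": [[-2,0.5,1.1],[-5.5,1,2.4],[-8.4,1.8,3.5],[-10.2,2.7,4.3],[-10.2,2.7,4.3]], "dr": [[0,0,0.027],[0,0,0.027],[0.028,0,0.027],[0.098,0,0.027],[0.098,0,0.027]], "jaw": [0,0,0,0,0]}}

```text
time_s: 50.45
eef_pos: [0.4961, 0.0209, 0.2754]
tcp_rot: [2.211, 1.908, 0.267]
force: [-0.3, 0.9, -2.2]
gripper_width: 0.201
```

```bash
python3 - <<'E'
from h import *
s=shot("scene");p=shot("wrist","w66");st()
for l,p in(((.578,.0115,.17),-12),((.578,.0115,.155),-6),((.578,.0115,.15),0),((.578,.0115,.148),5)): gow(l,-8,p)
E
```

```text
scoop o [0.5465 0.0166 0.1796] lip [0.578  0.0122 0.1887] back [0.5151 0.0211 0.1706] yaw,pitch,roll [ -8.  -15.9   0. ]
in tray: lip [  83.3 -307.   188.7] back [  21.2 -293.8  170.6]
t 50.55 F [ 0.1  1.4 -1.5] w 0.204 q [ 0.11  0.42 -0.44  2.15  0.7   0.45 -1.03]
dp [-0.07, 0.24, 1.43] dr [0.068, -0.001, -0.001] rows 1.0
dp [-0.07, 1.01, 2.42] dr [0.173, -0.001, -0.001] rows 1.0
dp [-0.07, 2.1, 2.57] dr [0.278, -0.001, -0.001] rows 2.0
dp [-0.07, 3.09, 2.58] dr [0.365, -0.001, -0.001] rows 2.0
```

Same approach as before; tilt and pour.

>>> {"api": "drive_tool", "payload": {"dp": [[0,0.3,1.4],[0,1,2.4],[0,2.1,2.6],[0,3.1,2.6],[0,3.1,2.6]], "dr": [[0.068,0,0],[0.173,0,0],[0.278,0,0],[0.365,0,0],[0.365,0,0]], "jaw": [0,0,0,0,0]}}

```text
time_s: 51.18
eef_pos: [0.5326, 0.0199, 0.2583]
tcp_rot: [-2.321, -2.017, 0.086]
force: [-0.9, 1.1, -2.8]
gripper_width: 0.2
```

```bash
python3 - <<'E'
from h import *
p=shot("wrist","w67");st()
for l,p in(((.578,.0115,.147),9),((.578,.0115,.144),15),((.578,.0115,.142),22),((.578,.0115,.14),30),((.578,.0115,.14),38)): gow(l,-8,p)
E
```

```text
scoop o [0.5455 0.018  0.1499] lip [0.5781 0.0135 0.1471] back [0.513  0.0225 0.1528] yaw,pitch,roll [-7.9  5.   0. ]
in tray: lip [  83.5 -305.7  147.1] back [  19.1 -292.2  152.8]
t 51.23 F [-0.5 -0.1 -1.9] w 0.203 q [ 0.26  0.65 -0.63  1.75  0.4   0.97 -0.66]
dp [-0.19, 0.78, -0.37] dr [0.07, 0.0, 0.001] rows 1.0
dp [-0.19, 1.99, -0.52] dr [0.175, 0.0, 0.001] rows 1.0
dp [-0.19, 3.44, -0.7] dr [0.297, 0.0, 0.001] rows 2.0
dp [-0.2, 5.13, -0.71] dr [0.437, 0.0, 0.001] rows 3.0
dp [-0.2, 6.82, -0.68] dr [0.576, 0.0, 0.001] rows 4.0
```

>>> {"api": "drive_tool", "payload": {"dp": [[-0.1,0.8,-0.4],[-0.1,2,-0.5],[-0.1,3.4,-0.7],[-0.1,5.1,-0.7],[-0.1,6.8,-0.7]], "dr": [[0.07,0,0],[0.175,0,0],[0.297,0,0],[0.437,0,0],[0.576,0,0]], "jaw": [0,0,0,0,0]}}

```text
time_s: 51.85
eef_pos: [0.5986, 0.0106, 0.2601]
tcp_rot: [-1.946, -1.696, 0.588]
force: [1.0, -0.4, -1.6]
gripper_width: 0.202
```

```bash
python3 - <<'E'
from h import *
s=shot("scene","s68",(250,130,400,290),4.5);p=shot("wrist","w68");st()
for l,p,y in(((.575,.0115,.155),28,-8),((.565,.0115,.17),18,-8),((.55,.0,.20),8,-6),((.53,-.04,.22),4,-3),((.51,-.09,.22),0,0)): gow(l,y,p)
E
```

```text
scoop o [0.5523 0.0164 0.1548] lip [0.578  0.0127 0.1343] back [0.5267 0.02   0.1752] yaw,pitch,roll [-8.1 38.3 -0.3]
in tray: lip [  83.3 -306.5  134.3] back [  32.6 -295.7  175.2]
t 51.95 F [ 0.   0.1 -3.2] w 0.207 q [ 0.16  1.06 -0.58  0.96  0.23  1.85 -0.46]
dp [-0.22, -3.31, -0.26] dr [-0.179, 0.004, -0.001] rows 1.0
dp [-0.36, -6.55, 0.63] dr [-0.354, 0.004, -0.001] rows 2.0
dp [-1.86, -10.71, 0.79] dr [-0.528, -0.01, -0.033] rows 3.0
dp [-6.39, -13.46, 0.84] dr [-0.598, -0.028, -0.083] rows 4.0
dp [-11.98, -14.8, 2.4] dr [-0.667, -0.042, -0.135] rows 4.0
```

>>> {"api": "drive_tool", "payload": {"dp": [[-0.2,-3.3,-0.25],[-0.35,-6.5,0.6],[-1.9,-10.7,0.8],[-6.4,-13.5,0.8],[-12,-14.8,2.4]], "dr": [[-0.18,0,0],[-0.35,0,0],[-0.53,-0.01,-0.03],[-0.6,-0.03,-0.08],[-0.67,-0.04,-0.135]], "jaw": [0,0,0,0,0]}}

```text
time_s: 52.58
eef_pos: [0.451, -0.0887, 0.3291]
tcp_rot: [2.206, 2.224, 0.01]
force: [0.7, -1.9, -2.0]
gripper_width: 0.206
```

```bash
python3 - <<'E'
from h import *
import numpy as np
shot("scene","s69")
info()
for z in (.2,.06,.005):
    t=scoop_tool([.4373,-.2580,z],5.9,0,pt=(0,0,0)); print(z,t[0]); rel(*t)
E
```

```text
t 52.62 p [ 0.442  -0.1002  0.3261] xaxis yaw 89.68 z [-0.0021 -0.0113 -0.9999] F [-8.54 -6.76 -3.28] w 0.204 q [ 0.6   0.42 -0.71  1.93  0.36  0.92 -0.3 ]
0.2 [ 0.41342713 -0.26046702  0.3068    ]
dp [-16.02, -2.77, 2.12] dr [-0.003, 0.011, -0.109] rows 3.0
0.06 [ 0.41342713 -0.26046702  0.1668    ]
dp [-15.86, -2.74, 16.12] dr [-0.003, 0.011, -0.109] rows 4.0
0.005 [ 0.41342713 -0.26046702  0.1118    ]
dp [-15.8, -2.73, 21.61] dr [-0.003, 0.011, -0.109] rows 5.0
```

View pics/s69.png

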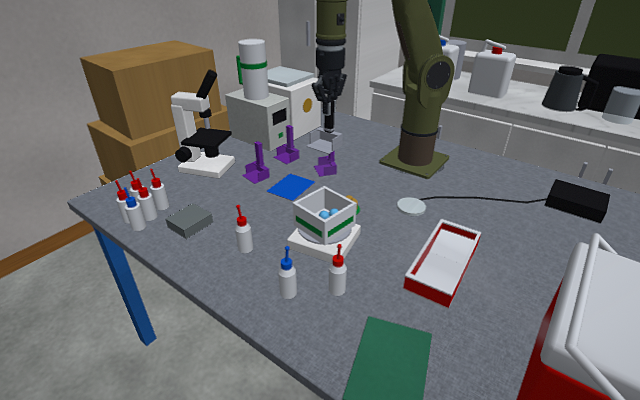

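The scene view shows the balls inside the tub (~325,212), the tray empty, and the scoop held above the purple ones' height. Next I move over the mat.

>>> {"api": "drive_tool", "payload": {"dp": [[-5.3,-1,0.5],[-10.6,-2,1.5],[-16,-2.8,2.1],[-16,-2.8,2.1],[-16,-2.8,2.1]], "dr": [[0,0,-0.04],[0,0,-0.08],[-0.003,0.011,-0.109],[-0.003,0.011,-0.109],[-0.003,0.011,-0.109]], "jaw": [0,0,0,0,0]}}

```text
time_s: 53.25
eef_pos: [0.4123, -0.2583, 0.3073]
tcp_rot: [2.101, 2.335, -0.001]
force: [0.3, 0.3, -1.9]
gripper_width: 0.202
```

```bash
python3 - <<'E'
from h import *
shot("wrist","w69")
info()
for z in (.06,.02,.005):
    t=scoop_tool([.4373,-.2580,z],5.9,0,pt=(0,0,0)); rel(*t)
E
```

```text
t 53.3 p [ 0.4129 -0.2578  0.3075] xaxis yaw 96.13 z [ 8.e-04 -8.e-04 -1.e+00] F [ 0.28  0.06 -1.47] w 0.2 q [ 0.93  0.5  -0.72  1.88  0.41  0.92  0.12]
dp [-0.26, 0.01, 14.07] dr [0.001, 0.001, 0.004] rows 3.0
dp [-0.26, 0.01, 18.07] dr [0.001, 0.001, 0.004] rows 3.0
dp [-0.25, 0.01, 19.57] dr [0.001, 0.001, 0.004] rows 4.0
```

View pics/w69.png

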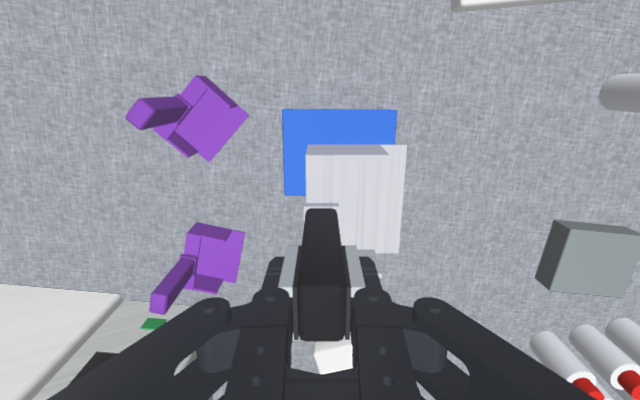

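The scoop (305–405, 147–254) hangs above the blue mat (283–397, 109–195), with parallax from the height, and the space around it is free. I lower it next.

>>> {"api": "drive_tool", "payload": {"dp": [[-0.25,0,5],[-0.25,0,10],[-0.25,0,14.5],[-0.25,0,17.5],[-0.25,0,17.5]], "dr": [[0,0,0.004],[0,0,0.004],[0,0,0.004],[0,0,0.004],[0,0,0.004]], "jaw": [0,0,0,0,0]}}

```text
time_s: 53.92
eef_pos: [0.4128, -0.2578, 0.1317]
tcp_rot: [-2.098, -2.336, 0.001]
force: [-1.6, -0.4, -0.7]
gripper_width: 0.202
```

```bash
python3 - <<'E'
from h import *
shot("wrist","w70a")
p=shot("wrist","w70")
info()
for z in (.008,.005):
    t=scoop_tool([.4373,-.2580,z],5.9,0,pt=(0,0,0)); rel(*t)
E
```

```text
t 54.02 p [ 0.4144 -0.2592  0.1337] xaxis yaw 96.05 z [ 2.5e-03 -9.0e-04 -1.0e+00] F [ 0.02 -0.68 -1.67] w 0.199 q [ 0.76  0.74 -0.48  2.07  0.72  0.5  -0.15]
dp [-0.12, -0.11, 1.89] dr [0.002, 0.001, 0.003] rows 1.0
dp [-0.12, -0.11, 2.19] dr [0.002, 0.001, 0.003] rows 1.0
```

View pics/w70.png

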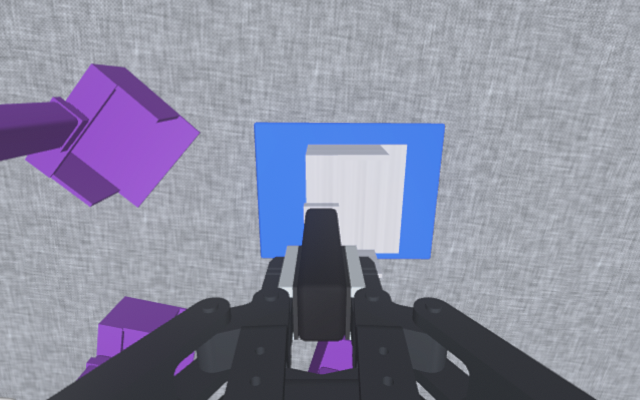

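The scoop lies over the mat with margins of about 45 px on the left and 35 px on the right, aligned with the mat. I lower it the rest of the way.

>>> {"api": "drive_tool", "payload": {"dp": [[-0.1,-0.1,1.0],[-0.1,-0.1,1.8],[-0.1,-0.1,1.8],[-0.1,-0.1,1.8]], "dr": [[0,0,0],[0.002,0,0.003],[0.002,0,0.003],[0.002,0,0.003]], "jaw": [0,0,0,0]}}

```text
time_s: 54.52
eef_pos: [0.4136, -0.2603, 0.1157]
tcp_rot: [2.104, 2.331, -0.001]
force: [-0.0, -0.5, -0.3]
gripper_width: 0.205
```

```bash
python3 - <<'E'
from h import *
shot("wrist","w71a")
p=shot("wrist","w71")
info()
im=p["frame"].astype(int)
import cv2
cv2.imwrite("pics/w71z.png",cv2.resize(p["frame"][100:280,230:470,::-1],None,fx=3,fy=3))
t=scoop_tool([.4373,-.2580,.005],5.9,0,pt=(0,0,0)); rel(*t)
E
```

```text
t 54.62 p [ 0.4136 -0.2604  0.1158] xaxis yaw 95.86 z [ 9.0e-04 -1.2e-03 -1.0e+00] F [-0.09 -0.56 -1.15] w 0.203 q [ 0.74  0.77 -0.44  2.08  0.75  0.45 -0.19]
dp [-0.01, -0.02, 0.4] dr [0.001, 0.001, -0.001] rows 1.0
```

View pics/w71z.png

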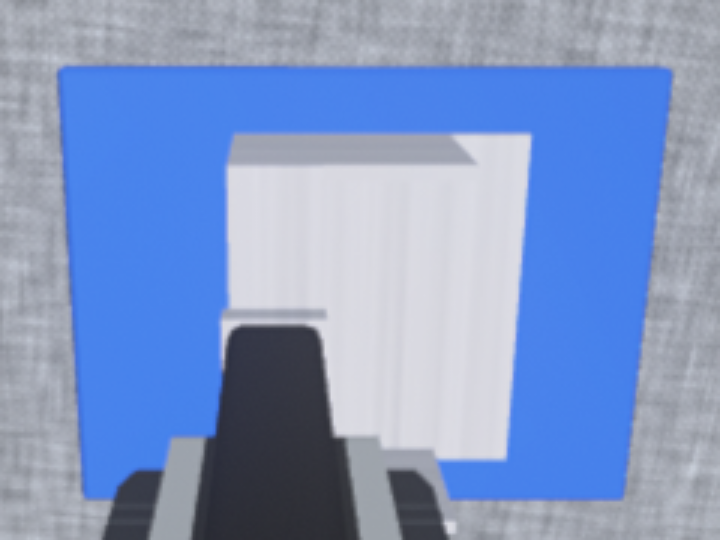

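The scoop lies square over the mat, with the lip from (407,145) to (399,253) in the full image. I measure the offset.

```bash
python3 - <<'E'
from h import *
import numpy as np
p=shot("wrist","w72")
f=lambda a:[230+a[0]/3,100+a[1]/3]
M=[p2w(p,f(c),.004)[:2] for c in ((62,68),(670,68),(625,498),(86,498))]
print(np.round(M,4),np.mean(M,0)); print(np.degrees(np.arctan2(*(np.array(M[1])-M[0])[::-1])))
L=np.array([p2w(p,f(c),.010)[:2] for c in ((532,135),(506,460))])
print(L,np.linalg.norm(L[0]-L[1]))
d=L[0]-L[1];y=np.degrees(np.arctan2(-d[0],d[1]));print("yaw",y)
r=np.radians(y);print("origin",L.mean(0)-.033*np.array([np.cos(r),np.sin(r)]))
E
```

```text
[[[ 0.3625 -0.211   0.004 ]]

 [[ 0.4984 -0.1971  0.004 ]]

 [[ 0.5104 -0.3046  0.004 ]]

 [[ 0.373  -0.3187  0.004 ]]] [[ 0.43607403 -0.25785548  0.004     ]]Traceback (most recent call last):
  File "<stdin>", line 6, in <module>
TypeError: arctan2() takes from 2 to 3 positional arguments but 1 were given
```

```bash
python3 - <<'E'
from h import *
import numpy as np
p=shot("wrist","w73")
f=lambda a:[230+a[0]/3,100+a[1]/3]
L=np.array([np.ravel(p2w(p,f(c),.010))[:2] for c in ((532,135),(506,460))])
print(L,np.linalg.norm(L[0]-L[1]))
d=L[0]-L[1];y=np.degrees(np.arctan2(-d[0],d[1]));print("yaw",y)
r=np.radians(y);print("origin",L.mean(0)-.033*np.array([np.cos(r),np.sin(r)]))
E
```

```text
[[ 0.46861213 -0.21433155]
 [ 0.47646286 -0.29423475]] 0.08028795845589658
yaw 5.611473059996316
origin [ 0.43969564 -0.25750996]
```

The scoop sits about 3 mm too far in +x relative to the mat centre. I correct that and lower it.

>>> {"api": "drive_tool", "payload": {"dp": [[0,-0.3,0.1],[0,-0.3,0.3],[0,-0.3,0.4],[0,-0.3,0.45]], "dr": [[0,0,0],[0,0,0],[0,0,0],[0,0,0]], "jaw": [0,0,0,0]}}

```text
time_s: 55.22
eef_pos: [0.4107, -0.2606, 0.1112]
tcp_rot: [2.104, 2.331, -0.001]
force: [-0.0, 0.8, -1.1]
gripper_width: 0.203
```

>>> {"api": "drive_tool", "payload": {"dp": [[0,0,0.05],[0,0,0.1],[0,0,0.1]], "dr": [[0,0,0],[0,0,0],[0,0,0]], "jaw": [0,0,0]}}

```text
time_s: 55.6
eef_pos: [0.4106, -0.2605, 0.1105]
tcp_rot: [2.103, 2.331, -0.001]
force: [-1.1, 1.2, 3.7]
gripper_width: 0.201
```

Contact shows as a force rise to about +4 N. I release.

>>> {"api": "drive_tool", "payload": {"dp": [[0,0,0],[0,0,0],[0,0,0],[0,0,0],[0,0,0]], "dr": [[0,0,0],[0,0,0],[0,0,0],[0,0,0],[0,0,0]], "jaw": [0.4,0.6,0.6,0.6,0.6]}}

```text
time_s: 56.22
eef_pos: [0.4107, -0.2605, 0.1104]
tcp_rot: [2.104, 2.331, -0.0]
force: [0.3, -0.3, -0.5]
gripper_width: 0.6
```

>>> {"api": "drive_tool", "payload": {"dp": [[0,0,-2],[0,0,-5],[0,0,-9],[0,0,-14],[0,0,-14]], "dr": [[0,0,0],[0,0,0],[0,0,0],[0,0,0],[0,0,0]], "jaw": [0.6,0.6,0.6,0.6,0.6]}}

```text
time_s: 56.85
eef_pos: [0.4127, -0.2609, 0.2537]
tcp_rot: [2.099, 2.326, 0.003]
force: [-0.8, 0.3, -0.3]
gripper_width: 0.599
```

```bash
python3 - <<'E'
from h import *
shot("wrist","w74a");p=shot("wrist","w74");info()
import cv2
cv2.imwrite("pics/w74z.png",cv2.resize(p["frame"][80:260,220:460,::-1],None,fx=3,fy=3,interpolation=cv2.INTER_CUBIC))
E
```

```text
t 56.95 p [ 0.4102 -0.2606  0.2505] xaxis yaw 95.86 z [ 9.0e-04 -1.9e-03 -1.0e+00] F [-1.02 -0.5  -0.56] w 0.598 q [ 0.9   0.57 -0.67  1.96  0.5   0.78  0.04]
```

View pics/w74z.png

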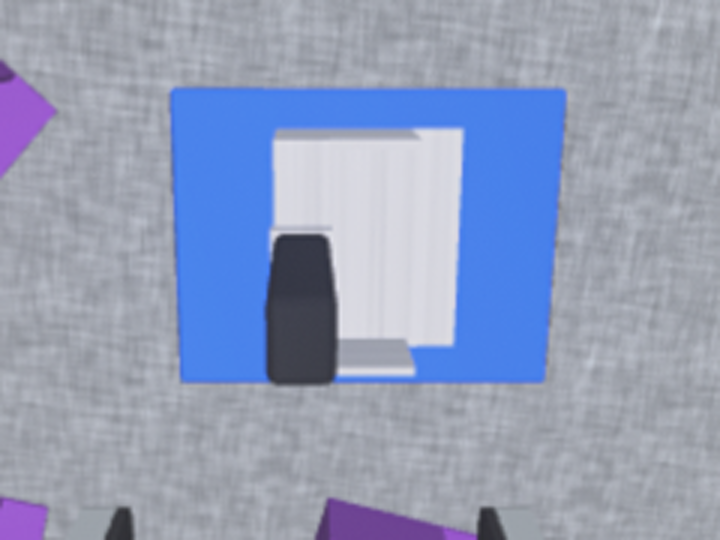

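The released scoop stands flat on the mat: lip from (463,128) to (455,346) in the crop, mat 172–566 wide. Next I measure it and retreat clear for the final checks.

```bash
python3 - <<'E'
from h import *
import numpy as np
p=shot("wrist","w75")
f=lambda a:[220+a[0]/3,80+a[1]/3]
P=lambda c,z:np.ravel(p2w(p,f(c),z))[:2]
M=np.array([P(c,.004) for c in ((172,89),(566,89),(546,382),(182,382))]);print(M.mean(0))
L=np.array([P(c,.006) for c in ((463,128),(455,346))])
d=L[0]-L[1];y=np.arctan2(-d[0],d[1]);print(np.linalg.norm(d),np.degrees(y),L.mean(0)-.033*np.array([np.cos(y),np.sin(y)]))
t=shot("top","t75"); s=shot("scene","s75")
E
```

```text
[ 0.43472862 -0.25730955]
0.08005636546701016 6.4031559962043305 [ 0.43503893 -0.25668231]
```

View pics/t75.png

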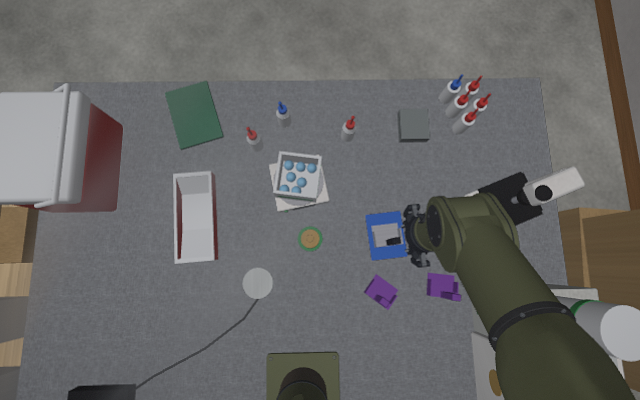

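View pics/s75.png

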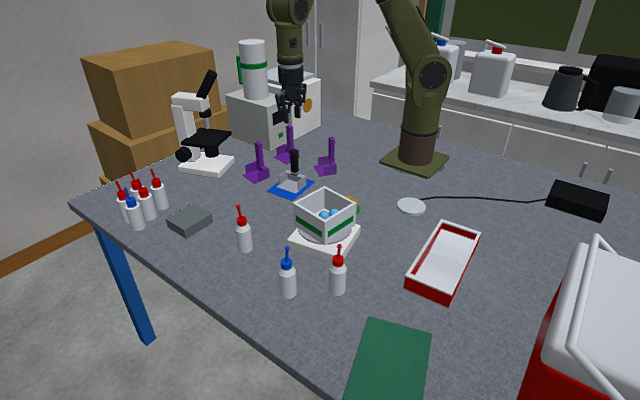

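The top view shows 7 balls in the tub (~298,177), an empty tray, the weight on its coaster (310,239) and the scoop on the mat, within 1 mm of centre. I check the tub and weight with the wrist camera before handing in.

```bash
python3 - <<'E'
from h import *
import numpy as np
info()
rel([.53,-.09,.40],down(np.radians(92)))
E
```

```text
t 57.1 p [ 0.4096 -0.2601  0.2493] xaxis yaw 95.89 z [-1.6e-03 -2.0e-04 -1.0e+00] F [1.09 0.3  0.12] w 0.603 q [ 0.9   0.57 -0.67  1.96  0.5   0.78  0.04]
dp [15.69, 13.7, -15.1] dr [-0.002, 0.0, 0.068] rows 5.0
```

>>> {"api": "drive_tool", "payload": {"dp": [[0,0,-5],[3,3,-9],[7,7,-12],[11,11,-15],[15.5,13.5,-15]], "dr": [[0,0,0],[0,0,0.02],[0,0,0.04],[0,0,0.06],[0,0,0.068]], "jaw": [0.6,0.6,0.6,0.6,0.6]}}

```text
time_s: 57.72
eef_pos: [0.5305, -0.0908, 0.3999]
tcp_rot: [2.184, 2.257, 0.001]
force: [1.0, 0.7, -0.1]
gripper_width: 0.596
```

>>> {"api": "drive_tool", "payload": {"dp": [[0,0,0],[0,0,0],[0,0,0]], "dr": [[0,0,0],[0,0,0],[0,0,0]], "jaw": [0.6,0.6,0.6]}}

```text
time_s: 58.1
eef_pos: [0.5297, -0.0926, 0.399]
tcp_rot: [-2.187, -2.255, 0.002]
force: [-0.6, -0.5, -0.1]
gripper_width: 0.596
```

```bash
python3 - <<'E'
from h import *
shot("wrist","w76a");p=shot("wrist","w76");info()
E
```

```text
t 58.2 p [ 0.5299 -0.0923  0.3994] xaxis yaw 91.75 z [ 1.e-04 -6.e-04 -1.e+00] F [-0.21 -0.02 -0.55] w 0.597 q [ 0.54  0.48 -0.74  1.58  0.34  1.21 -0.23]
```

View pics/w76.png

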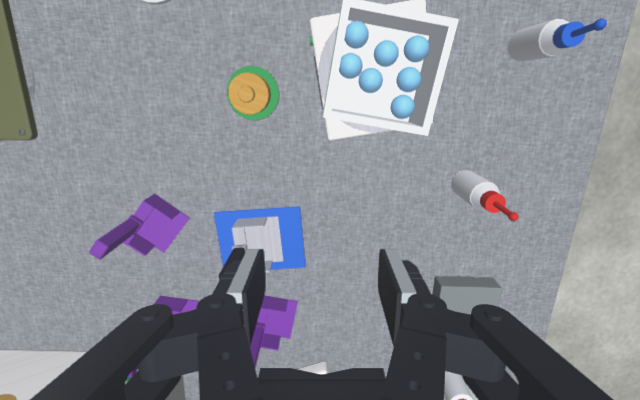

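All 7 balls are in the tub (rim corners ~(344,-1),(458,17),(430,135),(324,117)), and the weight is on its coaster (247,93). I measure the tub's position.

```bash
python3 - <<'E'
from h import *
import numpy as np
p=shot("wrist","w77")
P=lambda c,z:np.ravel(p2w(p,c,z))[:2]
M=np.array([P(c,.133) for c in ((344,-1),(458,17),(430,135),(324,117))]);print(M.mean(0),[np.linalg.norm(M[i]-M[i-1]) for i in range(4)])
print(M[0]/2+M[2]/2,M[1]/2+M[3]/2)
B=np.array([P(c,.034) for c in ((310,17),(329,139))]);print("base edge",B)
import os
try:
    from wt import wc; print(wc(p,(210,50,290,130)))
except Exception as e: print(e)
E
cat wt.py|head -20
```

```text
[0.60069333 0.00505943] [np.float64(0.1175858689622015), np.float64(0.1177762629508894), np.float64(0.12058289415506139), np.float64(0.12102366213543701)]
[0.60140818 0.00421446] [0.59997847 0.0059044 ]
base edge [[ 0.51232611  0.07060863]
 [ 0.54245381 -0.08377341]]
weight (array([ 0.43018999, -0.0257523 ]), np.float64(0.02721854961945115)) (229, 73, 41, 42)
coaster (array([ 0.43026033, -0.02578897]), np.float64(0.03749832338447018)) 29 29
None
from h import *
import sys
def wc(p,roi,zc=.004,zb=.004):
    c,m=blob(p,(8,80,80),(28,255,255),roi)
    pts=c[0].reshape(-1,2).astype(float)
    print("weight",fitcirc(p2w(p,pts,zb+.026)),cv2.boundingRect(c[0]))
    g,mg=blob(p,(40,60,40),(85,255,255),roi)
    P=cv2.convexHull(g[0]).reshape(-1,2).astype(float);W=p2w(p,P,zc)
    best=None
    for i in range(2000):
        idx=np.random.choice(len(W),3,False);cc,r=fitcirc(W[idx])
        if not .035<r<.041: continue
        n=abs(np.linalg.norm(W[:,:2]-cc,axis=1)-r)<.0012
        if best is None or n.sum()>best.sum(): best=n
    print("coaster",fitcirc(W[best]),best.sum(),len(W))
```

The tub agrees with the balance to about 3 mm in this view, and the weight and coaster coincide. The gripper is clear of everything, so I hand in.

```bash
python3 -c "
from rig import job_done
print(job_done())"
```

```text
the job is handed in; nothing more can be done
None
```

The whole job was carried out in the order asked and handed in at about 58 s; `job_done()` gives no verdict.

- **Weight:** I set the brass weight on the pan, let go for about 1 s and put it back on its coaster. The last fit put both centres within about 0.1 mm of each other.
- **Tub:** It was knocked about 43 mm aside once, so I gripped it again and re-centred it. My last measurement agrees with the balance to about 3 mm. That view was oblique: it gave the tub at (.601, .005), against about (.5975, .0052) measured earlier for the pan and (.601, .008) for the balance base in the same picture.
- **Balls:** All 7 were scooped in two trips. The last picture shows 7 in the tub and none outside it; the tray was empty in the top view just before.
- **Scoop:** It lies flat on its mat, within about 1 mm and 1° of the middle, and is released.
- **Bottles and gripper:** The bottles still stand in the last scene and top views. The gripper was clear of everything at hand-in.

The pan's depth was never read directly. From the masses I reckon about 5 mm under the loaded tub, well short of the 20 mm stop.

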